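# Load a pile of sawn blanks into their dowel-drilling jigs

## Task

The four sawn wooden blanks are piled crosswise in the middle; take the pile apart from the top, one blank at a time without shifting those below, and lay each flat in the drilling jig made for it, between the cleats and the two end blocks: birch in the green jig, plywood in the yellow, the cream block in the red, walnut in the blue. Let go of each one, ready for its clamping screw, and leave the red tin where it stands.

Things in the scene. Friction and masses are not known exactly. Their poses are not given: they have to be found in the camera images.
- birch_blank: pale thin birch blank, on top of the pile: a plain rectangular wooden bar 45 x 110 x 16 mm (x wide, y long, z thick). Origin at the centre of its underside, y along its length, z up. It belongs in the jig with the green end block.
- ply_blank: mid-brown plywood blank, second from the top, right under the birch: a plain rectangular wooden bar 60 x 120 x 18 mm (x wide, y long, z thick). Origin at the centre of its underside, y along its length, z up. It belongs in the jig with the yellow end block.
- cream_blank: thick cream-coloured blank, third from the top: a plain rectangular wooden bar 55 x 120 x 45 mm (x wide, y long, z thick). Origin at the centre of its underside, y along its length, z up. It belongs in the jig with the red end block.
- walnut_blank: very dark brown walnut blank, the longest, at the bottom of the pile, flat on the table: a plain rectangular wooden bar 45 x 160 x 20 mm (x wide, y long, z thick). Origin at the centre of its underside, y along its length, z up. It belongs in the jig with the blue end block.
- jig_green: jig of the birch blank, fixed: grey base 97 x 170 mm, 12 thick; origin under its centre, y along the nest. Blank goes flat on the base, centred, length along y, either way round. Nest 55 x 126 mm. 4 wooden cleats 14 high at the blank's ends; the middle 50 mm of its sides is open for fingers. Green block and black knob at -y (to 107 mm), aluminium block at +y, tops at z 34
- jig_yellow: jig of the ply blank, fixed: grey base 112 x 180 mm, 12 thick; origin under its centre, y along the nest. Blank goes flat on the base, centred, length along y, either way round. Nest 70 x 136 mm. 4 wooden cleats 14 high at the blank's ends; the middle 60 mm of its sides is open for fingers. Yellow block and black knob at -y (to 112 mm), aluminium block at +y, tops at z 36
- jig_red: jig of the cream blank, fixed: grey base 107 x 180 mm, 12 thick; origin under its centre, y along the nest. Blank goes flat on the base, centred, length along y, either way round. Nest 65 x 136 mm. 4 wooden cleats 14 high at the blank's ends; the middle 60 mm of its sides is open for fingers. Red block and black knob at -y (to 112 mm), aluminium block at +y, tops at z 42
- jig_blue: jig of the walnut blank, fixed: grey base 97 x 220 mm, 12 thick; origin under its centre, y along the nest. Blank goes flat on the base, centred, length along y, either way round. Nest 55 x 176 mm. 4 wooden cleats 14 high at the blank's ends; the middle 100 mm of its sides is open for fingers. Blue block and black knob at -y (to 132 mm), aluminium block at +y, tops at z 38
- red_tin: round red tin with a pale lid standing among the jigs, 67 mm across, 58 mm tall, origin at the centre of its underside; not part of the job, stays where it is
Mind the look-alikes: they are no part of the job. What is meant by the red_tin is not turquoise, and is the smaller of those in its own colour.

How it is judged (in metres and radians):
On the way, in this order (a step that is already met when the one before it is completed fails the run):
1. the birch blank lies in the green jig, let go, and the blanks still in the pile have not been shifted by more than 25 mm (x of birch_blank in the frame of jig_green between -0.009 and 0.009 m and y of birch_blank in the frame of jig_green between -0.012 and 0.012 m and z of birch_blank in the frame of jig_green between 0.008 and 0.016 m and angle between the y axis of birch_blank and the y axis of jig_green, either way round below 0.15 rad and angle between birch_blank's own z axis and vertical below 0.06 rad and linear speed of birch_blank below 0.02 m/s and contact force between birch_blank and the fingers below 0.2 N and distance of each of ply_blank, cream_blank, walnut_blank from where it was at the start of the episode below 0.025 m), for 0.2 s.
2. the ply blank lies in the yellow jig, let go, and the blanks still in the pile have not been shifted by more than 25 mm (x of ply_blank in the frame of jig_yellow between -0.009 and 0.009 m and y of ply_blank in the frame of jig_yellow between -0.012 and 0.012 m and z of ply_blank in the frame of jig_yellow between 0.008 and 0.016 m and angle between the y axis of ply_blank and the y axis of jig_yellow, either way round below 0.15 rad and angle between ply_blank's own z axis and vertical below 0.06 rad and linear speed of ply_blank below 0.02 m/s and contact force between ply_blank and the fingers below 0.2 N and distance of each of cream_blank, walnut_blank from where it was at the start of the episode below 0.025 m), for 0.2 s.
3. the cream blank lies in the red jig, let go, and the blanks still in the pile have not been shifted by more than 25 mm (x of cream_blank in the frame of jig_red between -0.009 and 0.009 m and y of cream_blank in the frame of jig_red between -0.012 and 0.012 m and z of cream_blank in the frame of jig_red between 0.008 and 0.016 m and angle between the y axis of cream_blank and the y axis of jig_red, either way round below 0.15 rad and angle between cream_blank's own z axis and vertical below 0.06 rad and linear speed of cream_blank below 0.02 m/s and contact force between cream_blank and the fingers below 0.2 N and distance of walnut_blank from where it was at the start of the episode below 0.025 m), for 0.2 s.
4. the walnut blank lies in the blue jig, let go (x of walnut_blank in the frame of jig_blue between -0.009 and 0.009 m and y of walnut_blank in the frame of jig_blue between -0.012 and 0.012 m and z of walnut_blank in the frame of jig_blue between 0.008 and 0.016 m and angle between the y axis of walnut_blank and the y axis of jig_blue, either way round below 0.15 rad and angle between walnut_blank's own z axis and vertical below 0.06 rad and linear speed of walnut_blank below 0.02 m/s and contact force between walnut_blank and the fingers below 0.2 N), for 0.2 s.
At the end, for the whole second after the job is handed in: Each blank lies released, still and flat (0.06 rad) on the base of its own jig, inside the nest: within 9 mm across, 12 mm along, 4 mm in height and 0.15 rad of centred; the red tin stands upright, moved less than 30 mm (all of step 4 and x of birch_blank in the frame of jig_green between -0.009 and 0.009 m and y of birch_blank in the frame of jig_green between -0.012 and 0.012 m and z of birch_blank in the frame of jig_green between 0.008 and 0.016 m and angle between the y axis of birch_blank and the y axis of jig_green, either way round below 0.15 rad and angle between each of birch_blank, ply_blank, cream_blank's own z axis and vertical below 0.06 rad and linear speed of each of birch_blank, ply_blank, cream_blank below 0.02 m/s and contact force between each of birch_blank, ply_blank, cream_blank and the fingers below 0.2 N and x of ply_blank in the frame of jig_yellow between -0.009 and 0.009 m and y of ply_blank in the frame of jig_yellow between -0.012 and 0.012 m and z of ply_blank in the frame of jig_yellow between 0.008 and 0.016 m and angle between the y axis of ply_blank and the y axis of jig_yellow, either way round below 0.15 rad and x of cream_blank in the frame of jig_red between -0.009 and 0.009 m and y of cream_blank in the frame of jig_red between -0.012 and 0.012 m and z of cream_blank in the frame of jig_red between 0.008 and 0.016 m and angle between the y axis of cream_blank and the y axis of jig_red, either way round below 0.15 rad and distance of red_tin from where it was at the start of the episode below 0.03 m and angle between red_tin's own z axis and vertical below 0.1 rad); the robot touches nothing.
It fails at once if the red tin is knocked over or pushed away (angle between red_tin's own z axis and vertical above 0.3 rad or distance of red_tin from where it was at the start of the episode above 0.03 m).
It also fails if it takes over 96 s, if anything falls off the work surface, if the arm or the gripper's body presses on something with over 40 N, if the wrist force passes 120 N, or if a joint passes its speed limit or range.

## Robot

A 6-joint arm with a two-finger parallel gripper is mounted at the origin on the work surface; the furniture and walls round the work are solid. World frame = base frame: x ahead of the robot, y to its left, z up, the work surface at z = 0. Lengths are in mm, angles in degrees, forces in N, time in s.
With the tool pointing down it reaches from about 300 to 850 mm from the base axis. Payload 4.2 kg.
Tool frame: the origin (TCP) lies midway between the tips of the shut fingers; the grasp point (between the pads) lies pinch_z behind it (pinch_z is the distance from the TCP to the grasp point, in mm); z points along the fingers, y is the line along which they close (so a half turn about z gives the same grasp; the last joint's range is limited). The gripper opens to 91 mm and grips with 3 to 60 N. Pads are 32 mm wide; open, the fingers measure 118 mm over their backs; the gripper's body (76 mm by 178 mm) begins 60 mm behind the grasp point.
Start: joints at [-68.87, 18.312, 89.639, -0, 72.044, -1.146], TCP at [217.974, -532.1, 213.976] pointing down, gripper open.
Joint ranges: [-177.97, 177.97], [-48.28, 115.42], [12.27, 149.76], [-77.06, 257.06], [2.81, 150.46], [-146.56, 146.56]. Speed limits (degrees/s): [147.25, 147.25, 180, 180, 180, 180].

## Interface

Orientations are given as [roll, pitch, yaw] about the fixed x, y, z axes, in that order (R = Rz(yaw) Ry(pitch) Rx(roll)).
In Python, from workcell import state, grab_frame, job_done, masks_of, landmark_of, pinch_z gives the robot as it stands. The module is installed in compiled form; this text tells all that it offers.
- The arm moves only by the tool move_arm, never from a script. Its argument "plan" is a list of rows, each an object of numbers: "x", "y", "z": the shift along the tool's x, y, z in mm; "rx", "ry", "rz": the turn, a rotation vector about the tool's x, y, z in rad. A call has 1 to 10 rows; each row shifts and turns the commanded pose from where the row before left it, along the tool's axes as they then stand; what a row does not reach is not made up. A row lasts 1/10 s, in which the tool goes at most 50 mm and 8.59 degrees, less where a joint would pass 70% of its speed; a pose out of reach is approached as far as the arm can. A call is refused whole if a number of a shift passes 50 or a number of a turn 0.15, either way. A call with a gripper value outside its range is refused whole. "grip" is the opening, from 0 (shut) to 1 (fully open), set as the call begins (left out, the last holds). The fingers move at their own pace and stop on an object; "squeeze" is the grip in N (left out, the last holds). Time passes only in rows, so rows that do not move let the fingers close. It gives the time, the measured TCP pose, the force, the opening and the grip force at its end, in the units of the state.
- state(): the state, without advancing time (a new reading comes with each control period).
- grab_frame(name): name is "scene" or "top" or "wrist"; returns a dict with "img" (384x512x3 uint8, red, green, blue), "z_map" (384x512 float32, mm along the optical axis (not along the pixel's ray), 0 where there is no reading), "fx", "fy", "cx", "cy" (pixels), "dist" ([k1, k2, p1, p2, k3] as OpenCV has them; the pictures are not rectified), "rvec" (rotation vector, rad) and "tvec" (3), from world to camera coordinates, as OpenCV has them. Camera axes: x right, y down, z forward; pixel columns grow to the right and rows downward; lengths in mm; the calibration is good to about 2 mm. A picture is of the moment at which its call begins.
- job_done(): hands the job in; it is judged then, once.
Trained networks look in the newest picture that a camera, given by its name, has taken for a name from the list of things; names that differ only in an ending like _2 or _b are one class to them, and where a whole thing is asked for, a point or a joint stands for the part that bears it (a point fixed in the world has none). Each returns a list of dicts, best first, with "p" (0 to 1); they miss things now and then, are a little off and sometimes report something else, mostly with a low value. They report only what shows in the picture. A call takes as long as a camera call. They do not tell look-alikes from the thing itself.
- masks_of(camera, label): "pixels" (384x512 bool, what is visible of it) and "box" ([centre column, centre row, width, height] in pixels, round what is visible of it).
- landmark_of(camera, label): "point" ([column, row] in pixels: a listed point, or the origin of a listed thing).
The state is a dict: "time_s": time; "qpos": joint angles; "qvel": joint speeds; "effort": joint torques, N m; "ee_pos": TCP position; "ee_rot": TCP orientation; "force": force on the tool from outside, world axes, zero at the start; "torque": the same for the moment, N m; "gripper_width": finger opening in mm; "gripper_force": force on a finger pad.
Only numpy, scipy, OpenCV 4.12 (cv2) and the standard library are available. Lean on these libraries where they do the work, as an engineer would, in place of code of your own. Each camera call takes 0.05 s, during which the arm holds its last target. There are 200 camera calls.

## Working session

There is one attempt and no reset: what is moved stays moved. The work goes in short steps, Python scripts to look and compute and a tool call to move; the robot and the scene stay as the last step left them, time stands still between calls to the robot, and variables do not carry over. Pictures are saved under pics/ and viewed, at most 14 in all, crops included, and the job is handed in when it is done.

Besides the shell and the picture viewer there is one more tool, called after "Call:" by a JSON object that holds its "method" and its "body". move_arm: Moves the arm, as the interface text tells. Its arguments: {"type":"object","properties":{"plan":{"type":"array","items":{"type":"object","properties":{"x":{"type":"number"},"y":{"type":"number"},"z":{"type":"number"},"rx":{"type":"number"},"ry":{"type":"number"},"rz":{"type":"number"}}}},"grip":{"type":"number"},"squeeze":{"type":"number"}},"required":["plan"]}

```bash
mkdir -p pics; cat > h.py <<'E'
import numpy as np, cv2
from workcell import *
def save(n,img): cv2.imwrite('pics/'+n,cv2.cvtColor(img,cv2.COLOR_RGB2BGR))
def world(f,mask=None):
    z=f['z_map']; v,u=np.nonzero((z>0) if mask is None else (mask&(z>0)))
    K=np.array([[f['fx'],0,f['cx']],[0,f['fy'],f['cy']],[0,0,1.]])
    p=cv2.undistortPoints(np.c_[u,v].astype(float).reshape(-1,1,2),K,np.array(f['dist'],float)).reshape(-1,2)
    d=z[v,u]; c=np.c_[p*d[:,None],d]
    R=cv2.Rodrigues(np.array(f['rvec'],float))[0]
    return (c-np.array(f['tvec'],float).ravel())@R, u, v
E
python3 - <<'E'
from h import *
print(state(),pinch_z)
a=grab_frame('scene');b=grab_frame('top')
save('a.png',np.hstack([a['img'],b['img']])[:, :]) if 0 else None
save('scene.png',a['img']);save('top.png',cv2.resize(b['img'],(768,576)))
for n in ['birch_blank','ply_blank','cream_blank','walnut_blank','jig_green','jig_yellow','jig_red','jig_blue','red_tin']:
    for cam,f in (('scene',a),('top',b)):
        for m in masks_of(cam,n)[:4]:
            w,u,v=world(f,m['pixels'])
            print(n,cam,round(m['p'],2),np.round(m['box']),len(w),np.round(np.median(w,0)) if len(w) else '',np.round(np.percentile(w[:,2],97)) if len(w) else '')
E
```

```text
{'time_s': 0.0, 'qpos': array([-6.88685980e+01,  1.83507441e+01,  8.97086536e+01, -1.89399806e-03,
        7.20431991e+01, -1.14607539e+00]), 'qvel': array([-0.0184346 , -0.06604975,  0.0204129 ,  0.03909654, -0.01823323,
        0.07561956]), 'effort': array([-1.44614962e-03, -4.12470603e+01, -2.31974119e+01,  7.26050581e-02,
        4.58769780e-02, -1.17329932e-04]), 'ee_pos': array([ 217.77896326, -531.59754862,  213.11404775]), 'ee_rot': array([-1.79897388e+02, -2.51753520e-04,  2.22780627e+01]), 'force': array([ 0.1563554 ,  0.11395481, -0.39593731]), 'torque': array([0.02433437, 0.02880594, 0.01020035]), 'gripper_force': 0.0, 'gripper_width': 91.56736906683666} 18.8
birch_blank top 0.78 [247. 244.  44.  29.] 751 [435.  84.  98.] 102.0
ply_blank scene 0.8 [282. 216.  40.  12.] 245 [413. 104.  78.] 85.0
ply_blank top 0.83 [250. 244.  28.  52.] 446 [404.  83.  82.] 86.0
ply_blank top 0.16 [218. 182.  26.  28.] 547 [661. 117.  53.] 59.0
cream_blank scene 0.66 [282. 229.  30.  23.] 399 [423. 141.  47.] 67.0
cream_blank top 0.74 [245. 250.  46.  38.] 408 [423. 128.  63.] 68.0
walnut_
[... 592 characters left out ...]
312 [436.  93.  98.] 101.0
jig_red top 0.66 [318. 232.  73.  46.] 2425 [ 457. -123.   12.] 43.0
jig_blue scene 0.61 [238. 268.  76.  53.] 1911 [408. 361.  13.] 40.0
jig_blue top 0.69 [150. 288.  97.  46.] 3330 [410. 358.  13.] 39.0
red_tin scene 0.75 [300. 169.  27.  20.] 426 [ 609. -331.   64.] 83.0
red_tin scene 0.65 [199. 198.  14.  21.] 181 [805.  85.  55.] 59.0
red_tin scene 0.56 [221. 213.  19.  23.] 380 [661. 132.  42.] 59.0
red_tin top 0.97 [380. 165.  30.  39.] 1105 [ 609. -350.   77.] 83.0
red_tin top 0.89 [220. 185.  27.  28.] 594 [661. 117.  53.] 59.0
red_tin top 0.78 [222. 140.  22.  27.] 422 [805.  78.  54.] 59.0
red_tin top 0.41 [149. 287.  99.  47.] 3303 [411. 359.  13.] 39.0
```

View pics/top.png

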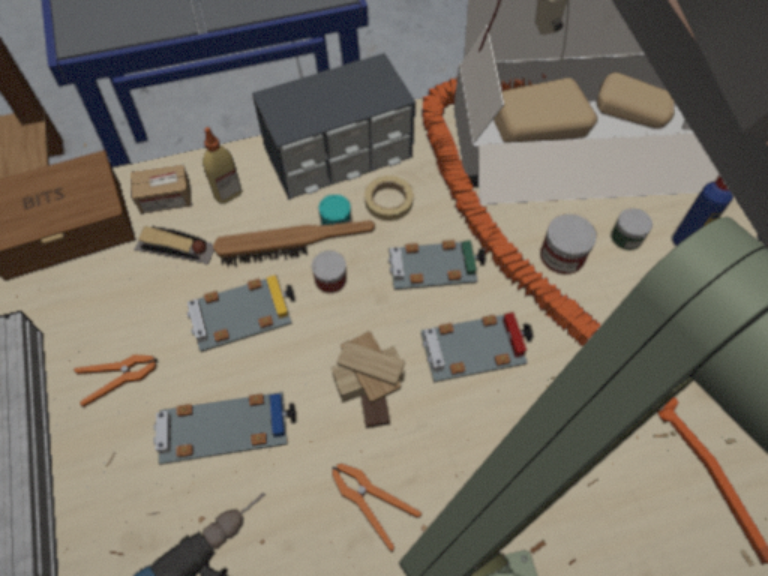

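View pics/scene.png

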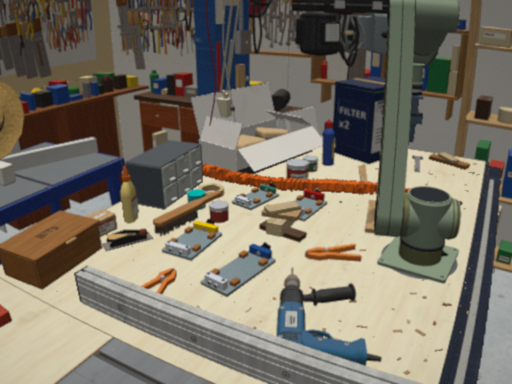

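The top view shows the pile around (370,370), green jig at (433,264), yellow at (240,313), red at (474,347) and blue at (222,428). Tin candidates are the small red-bodied one at (330,271), the large red-bodied one at (569,243), a turquoise one at (335,210) and a grey-green one at (632,228). The red_tin is the one at (330,271): it is red, smaller than the one at (569,243), and stands among the jigs. I'll measure and take one enlarged crop to confirm.

```bash
cat >> h.py <<'E'
def rect(P):
    r=cv2.minAreaRect(P[:,:2].astype(np.float32)); b=cv2.boxPoints(r)
    e=[b[1]-b[0],b[2]-b[1]]; l=[np.linalg.norm(x) for x in e]; i=int(l[1]>l[0])
    a=np.degrees(np.arctan2(e[i][1],e[i][0]))
    a=(a+90)%180-90
    return np.round(r[0],1),'LxW',np.round([l[i],l[1-i]]),'long-axis deg',round(float(a),1)
def rep(cams,names,band):
    for c in cams:
        f=grab_frame(c)
        for n in names:
            for m in masks_of(c,n)[:1]:
                w,u,v=world(f,m['pixels']); lo,hi=band[n]
                s=w[(w[:,2]>lo)&(w[:,2]<hi)]
                if len(s)<20: print(c,n,'few');continue
                q=(np.percentile(s,1.0,0)) 
                print(c,n,round(m['p'],2),len(s),'z',round(float(np.median(s[:,2])),1),*rect(s))
        yield f
band=dict(birch_blank=(92,108),ply_blank=(76,90),cream_blank=(56,72),walnut_blank=(12,26),jig_green=(8,17),jig_yellow=(8,17),jig_red=(8,17),jig_blue=(8,17),red_tin=(50,64))
E
python3 - <<'E'
from h import *
fs=list(rep(['top','scene'],list(band),band))
save('crop.png',cv2.resize(fs[0]['img'][100:300,180:420],(720,600),interpolation=cv2.INTER_CUBIC))
f=grab_frame('wrist'); print(f['fx'],f['rvec'],f['tvec'], fs[0]['fx'])
R=cv2.Rodrigues(np.array(f['rvec'],float))[0]; c=-R.T@np.array(f['tvec']).ravel();print(c,R)
E
```

```text
top birch_blank 0.63 693 z 98.3 [437.2  84. ] LxW [110.  47.] long-axis deg 55.6
top ply_blank 0.81 390 z 82.2 [438.5  84.7] LxW [121.  58.] long-axis deg 13.6
top cream_blank 0.67 291 z 64.2 [439.   89.2] LxW [119.  58.] long-axis deg -82.3
top walnut_blank 0.62 748 z 14.2 [635.6 293.7] LxW [192. 111.] long-axis deg -83.2
top jig_green 0.78 908 z 11.1 [ 654.9 -101.5] LxW [187.  99.] long-axis deg 82.3
top jig_yellow 0.69 1332 z 11.4 [637.  290.5] LxW [197. 114.] long-axis deg -83.9
top jig_red 0.97 1366 z 11.2 [ 461.9 -125.2] LxW [194. 109.] long-axis deg 88.7
top jig_blue 0.96 2129 z 12.0 [415.5 356.4] LxW [218. 100.] long-axis deg 86.0
top red_tin 0.96 83 z 57.1 [ 594.8 -340.4] LxW [82. 31.] long-axis deg 52.9
scene birch_blank 0.9 260 z 98.9 [438.3  86. ] LxW [110.  52.] long-axis deg 56.1
scene ply_blank 0.59 151 z 81.7 [425.7 103.3] LxW [127.  58.] long-axis deg 38.5
scene cream_blank 0.87 140 z 64.0 [427.  122.3] LxW [73. 50.] long-axis deg 66.9
scene walnut_blank 0.52 198 z 19.0 [436.8  87.1] LxW [166.  52.] long-axis deg -3.4
scene jig_green 0.58 296 z 12.4 [658.6 -86.3] LxW [172. 102.] long-axis deg 85.3
scene jig_yellow 0.58 646 z 11.6 [636.9 308.7] LxW [177. 115.] long-axis deg -81.3
scene jig_red 0.74 286 z 12.2 [ 461.2 -114.8] LxW [177. 104.] long-axis deg 89.6
scene jig_blue 0.95 1048 z 11.9 [416.  358.7] LxW [224. 100.] long-axis deg 84.8
scene red_tin 0.76 156 z 55.8 [676.2 115.6] LxW [67. 66.] long-axis deg -46.3
301.8629970388331 [-2.43505366  1.63445556  0.2017456 ] [-573.94347772  -27.0768186   390.00036383] 443.31774292313594
[ 280.4083666  -505.82475749  384.39174829] [[ 0.37868375 -0.92552556 -0.00103112]
 [-0.89799749 -0.36768973  0.24167079]
 [-0.22405163 -0.09059086 -0.97035775]]
```

View pics/crop.png

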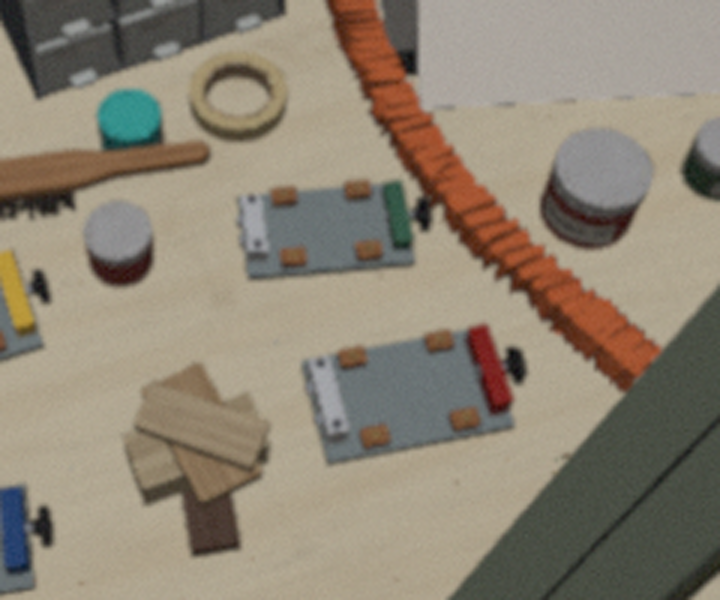

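The crop confirms the red tin at (119,240): it is red-bodied and clearly smaller than the one at (597,185). The turquoise one is at (130,118). Next I'll move to a central overview for the wrist camera.

Call:
{"method": "move_arm", "body": {"plan": [{"x":27.5,"y":-24.5,"z":-5},{"x":27.5,"y":-24.5,"z":-5},{"x":27.5,"y":-24.5,"z":-5},{"x":27.5,"y":-24.5,"z":-5},{"x":27.5,"y":-24.5,"z":-5},{"x":27.5,"y":-24.5,"z":-5},{"x":27.5,"y":-24.5,"z":-5},{"x":27.5,"y":-24.5,"z":-5},{"x":27.5,"y":-24.5,"z":-5},{"x":27.5,"y":-24.5,"z":-5}]}}

```text
schema error: expected keys x, y, z, rx, ry, rz
```

Call:
{"method": "move_arm", "body": {"plan": [{"x":27.5,"y":-24.5,"z":-5},{"x":27.5,"y":-24.5,"z":-5},{"x":27.5,"y":-24.5,"z":-5},{"x":27.5,"y":-24.5,"z":-5},{"x":27.5,"y":-24.5,"z":-5},{"x":27.5,"y":-24.5,"z":-5},{"x":27.5,"y":-24.5,"z":-5},{"x":27.5,"y":-24.5,"z":-5},{"x":27.5,"y":-24.5,"z":-5},{"x":0,"y":0,"z":0}]}}

```text
schema error: expected keys x, y, z, rx, ry, rz
```

```bash
python3 - <<'E'
from h import *
for k in range(1): fs=list(rep(['wrist','top'],list(band),band))
save('w1.png',cv2.resize(fs[0]['img'],(768,576)))
np.savez('w1.npz',**{k:np.array(v) for k,v in fs[0].items()})
s=state();print(s['ee_pos'],s['ee_rot'],s['qpos'],s['time_s'])
E
```

```text
top birch_blank 0.76 698 z 98.5 [437.4  84.1] LxW [110.  46.] long-axis deg 55.7
top ply_blank 0.68 410 z 82.3 [438.8  84.3] LxW [121.  60.] long-axis deg 14.3
top cream_blank 0.88 295 z 63.9 [437.3  88.8] LxW [119.  56.] long-axis deg -82.9
top walnut_blank 0.85 277 z 18.8 [381.1  89.4] LxW [56. 44.] long-axis deg -2.3
top jig_green 0.94 907 z 11.1 [ 654.9 -103.6] LxW [191. 100.] long-axis deg 82.4
top jig_yellow 0.92 1350 z 11.5 [636.4 300.6] LxW [177. 114.] long-axis deg -83.9
top jig_red 0.74 1371 z 11.2 [ 462.5 -118.9] LxW [181. 109.] long-axis deg 89.2
top jig_blue 0.82 2091 z 11.9 [415.4 356.7] LxW [219.  99.] long-axis deg 86.0
top red_tin 0.76 317 z 55.1 [808.4  78.6] LxW [70. 64.] long-axis deg 5.6
[ 217.98068705 -532.08033025  213.9650582 ] [ 1.79997829e+02 -6.72774275e-04  2.22767245e+01] [-6.88686615e+01  1.83123500e+01  8.96399356e+01  7.52698404e-04
  7.20455569e+01 -1.14561800e+00] 3.05
```

View pics/w1.png

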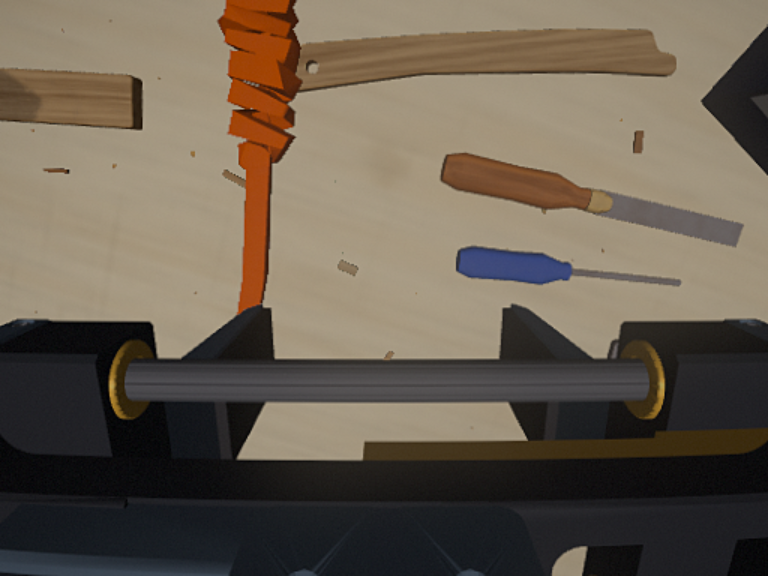

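The first move was refused because every row needs all six keys, so this picture is still from the start pose: fingers at rows 310–460, bench only. Only the upper half of the wrist image is free, so I'll view the jigs on the tool's +x side. The plan is to move near the red and green jigs.

Call:
{"method": "move_arm", "body": {"plan": [{"x":32,"y":-23,"z":-7,"rx":0,"ry":0,"rz":0},{"x":32,"y":-23,"z":-7,"rx":0,"ry":0,"rz":0},{"x":32,"y":-23,"z":-7,"rx":0,"ry":0,"rz":0},{"x":32,"y":-23,"z":-7,"rx":0,"ry":0,"rz":0},{"x":32,"y":-23,"z":-7,"rx":0,"ry":0,"rz":0},{"x":32,"y":-23,"z":-7,"rx":0,"ry":0,"rz":0},{"x":32,"y":-23,"z":-7,"rx":0,"ry":0,"rz":0},{"x":32,"y":-23,"z":-7,"rx":0,"ry":0,"rz":0},{"x":32,"y":-23,"z":-7,"rx":0,"ry":0,"rz":0},{"x":32,"y":-23,"z":-7,"rx":0,"ry":0,"rz":0}]}}

```text
time_s: 4.05
ee_pos: [427.5, -196.5, 284.5]
ee_rot: [180.0, -0.0, 22.3]
force: [0.8, -0.6, -0.3]
gripper_width: 91.1
gripper_force: 0.0
```

Call:
{"method": "move_arm", "body": {"plan": [{"x":32,"y":-23,"z":-7,"rx":0,"ry":0,"rz":0},{"x":32,"y":-23,"z":-7,"rx":0,"ry":0,"rz":0},{"x":0,"y":0,"z":0,"rx":0,"ry":0,"rz":0},{"x":0,"y":0,"z":0,"rx":0,"ry":0,"rz":0}]}}

```text
time_s: 4.45
ee_pos: [468.8, -130.7, 297.9]
ee_rot: [180.0, 0.0, 22.4]
force: [-0.8, -0.9, -0.0]
gripper_width: 91.3
gripper_force: 0.0
```

```bash
cat >> h.py <<'E'
J=dict(green=(655,-95,82.4,97,170),yellow=(637,300,96.1,112,180),red=(462,-118,89.2,107,180),blue=(415.4,357,86,97,220))
def jigfit(f,names):
    w,u,v=world(f)
    for n in names:
        x,y,a,W,L=J[n]; c=np.array([x,y],float); a=np.radians(a)
        B=w[(w[:,2]>8)&(w[:,2]<17)]
        for it in range(4):
            d=np.array([np.cos(a),np.sin(a)]); p=np.array([d[1],-d[0]])
            r=B[:,:2]-c; l=r@d; t=r@p
            k=(abs(l)<L/2+12)&(abs(t)<W/2+12); l,t=l[k],t[k]
            if len(l)<100: print(n,'few');break
            # side edges per bin along the length -> angle and across
            bins=np.arange(-L/2+12,L/2-12,8); e=[]
            for b in bins:
                s=t[(l>b)&(l<b+8)]
                if len(s)>10: e.append((b+4,np.percentile(s,1),np.percentile(s,99)))
            e=np.array(e); 
            s1=np.polyfit(e[:,0],e[:,1],1); s2=np.polyfit(e[:,0],e[:,2],1); 
            dt=(s1[1]+s2[1])/2; sl=(s1[0]+s2[0])/2
            q=l[(abs(t)>22)&(abs(t)<W/2-4)]; lo,hi=np.percentile(q,.3),np.percentile(q,99.7)
            c=c+p*dt+d*(lo+hi)/2; a=a-sl
        else: print(n,np.round(c,1),'deg',round(np.degrees(a),1),'W',round(s2[1]-s1[1]),'L',round(hi-lo),'n',len(l),'slopes',np.round([s1[0],s2[0]],3))
E
python3 - <<'E'
from h import *
f=grab_frame('wrist'); jigfit(f,['green','red']); save('w2.png',f['img'])
t=grab_frame('top'); jigfit(t,J)
s=state();print(s['ee_pos'],s['ee_rot'],s['time_s'])
E
```

```text
green [ 652.3 -110.3] deg 96.7 W 76 L 188 n 5258 slopes [-0.006 -0.113]
red [ 468.3 -120.8] deg 89.2 W 99 L 177 n 5772 slopes [0.001 0.004]
green [648.9 -89.3] deg 82.1 W 80 L 164 n 872 slopes [-0.015  0.015]
yellow [628.3 299.7] deg 96.5 W 95 L 176 n 1346 slopes [-0.001  0.001]
red [ 484.6 -143.9] deg 79.7 W 41 L 100 n 521 slopes [ 0.149 -0.075]
blue [412.4 356.6] deg 85.6 W 90 L 216 n 2130 slopes [-0.002  0.002]
[ 468.08115059 -131.7528823   297.69216492] [1.79994200e+02 5.23760795e-02 2.22403746e+01] 4.55
```

View pics/w2.png

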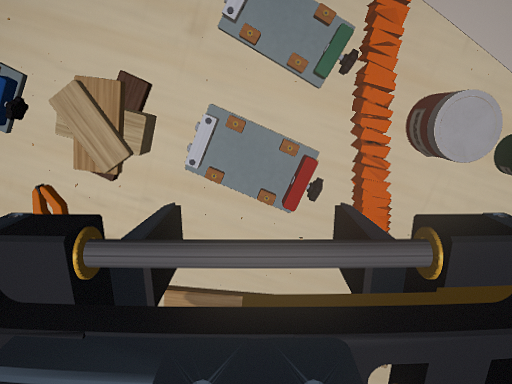

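The wrist picture shows the red jig (centre about (252,160)), the green jig partly cut off at (285,40), the pile at (103,120) and the big red tin at (455,125). The four cleats lie symmetrically about each nest, so I'll fit on those instead.

```bash
cat >> h.py <<'E'
def cleats(f,names,dbg=0):
    w,u,v=world(f); hsv=cv2.cvtColor(f['img'],cv2.COLOR_RGB2HSV)[v,u].astype(int)
    for n in names:
        x,y,a,W,L=J[n]; r=w[:,:2]-[x,y]; a=np.radians(a); d=np.array([np.cos(a),np.sin(a)])
        l=r@d; t=r@np.array([d[1],-d[0]])
        k=(w[:,2]>16)&(w[:,2]<32)&(abs(l)<L/2-12)&(abs(t)<W/2+10)&(hsv[:,0]<22)&(hsv[:,1]>90)
        im=np.zeros(f['img'].shape[:2],np.uint8); im[v[k],u[k]]=1
        nc,lab=cv2.connectedComponents(im); P=[]
        for i in range(1,nc):
            m=k&(lab[v,u]==i)
            if m.sum()<8: continue
            q=w[m]; top=q[q[:,2]>np.percentile(q[:,2],85)-4]
            h,b=np.histogram(0,1); lo=np.percentile(top,3,0);hi=np.percentile(top,97,0)
            P.append(np.r_[np.median(top,0),m.sum()])
        P=np.array(P)
        print(n,np.round(P,1).tolist())
        if len(P)==4:
            c=P[:,:2].mean(0); lp=(P[:,:2]-c)@d; A=P[lp>0,:2];B=P[lp<=0,:2]
            if len(A)==2:
                e=A.mean(0)-B.mean(0); print('  centre',np.round(c,1),'deg',np.round(np.degrees(np.arctan2(e[1],e[0])),1),'sep',round(np.linalg.norm(e),1),np.round([np.linalg.norm(A[0]-A[1]),np.linalg.norm(B[0]-B[1])],1))
def rect2(f,mask,z):
    v,u=np.nonzero(mask); K=np.array([[f['fx'],0,f['cx']],[0,f['fy'],f['cy']],[0,0,1.]])
    p=cv2.undistortPoints(np.c_[u,v].astype(float).reshape(-1,1,2),K,np.array(f['dist'],float)).reshape(-1,2)
    R=cv2.Rodrigues(np.array(f['rvec'],float))[0]; C=-R.T@np.array(f['tvec'],float).ravel()
    g=np.c_[p,np.ones(len(p))]@R; return C[:2]+g[:,:2]*((z-C[2])/g[:,2])[:,None]
E
python3 - <<'E'
from h import *
f=grab_frame('wrist'); cleats(f,['green','red'])
t=grab_frame('top'); cleats(t,J)
for n in list(band)[:4]:
    for m in masks_of('wrist',n)[:1]:
        w,u,v=world(f,m['pixels']); lo,hi=band[n]; s=w[(w[:,2]>lo)&(w[:,2]<hi)]; print(n,m['p'],len(s),np.median(s[:,2]) if len(s) else'',rect(s) if len(s)>20 else '')
E
```

```text
green [[689.7, -136.6, 25.5, 279.0], [627.0, -52.8, 25.6, 269.0], [617.7, -127.3, 25.7, 241.0]]
red [[507.5, -79.4, 25.6, 210.0], [505.9, -164.1, 25.4, 208.0], [485.4, -189.3, 28.8, 43.0], [425.3, -77.4, 25.5, 205.0], [436.2, -188.3, 28.9, 34.0], [423.8, -162.3, 25.4, 197.0]]
green [[684.4, -129.0, 26.7, 24.0], [696.5, -59.8, 25.5, 37.0], [615.0, -125.9, 26.4, 40.0], [624.8, -52.1, 25.3, 38.0]]
  centre [655.2 -91.7] deg 81.3 sep 72.4 [72.  69.5]
yellow [[683.7, 262.6, 24.8, 42.0], [676.0, 347.2, 25.5, 45.0], [596.9, 251.0, 25.9, 45.0], [586.9, 337.2, 25.5, 49.0]]
  centre [635.9 299.5] deg 95.9 sep 85.9 [89.6 87.6]
red [[501.0, -163.0, 25.1, 44.0], [503.5, -77.7, 26.1, 45.0]]
blue [[446.1, 291.9, 25.7, 56.0], [455.3, 413.8, 27.4, 63.0], [372.9, 295.9, 26.5, 60.0], [382.3, 421.5, 26.2, 60.0]]
  centre [414.1 355.8] deg 85.7 sep 124.2 [73.4 73.4]
birch_blank 0.97 3304 99.22707795094666 (array([440.1,  81.1]), 'LxW', array([110.,  45.], dtype=float32), 'long-axis deg', 56.3)
ply_blank 0.68 1840 83.04179553434159 (array([441. ,  82.5]), 'LxW', array([120.,  64.], dtype=float32), 'long-axis deg', 15.1)
cream_blank 0.96 1068 64.86146553336334 (array([440.4,  87. ]), 'LxW', array([121.,  56.], dtype=float32), 'long-axis deg', -82.8)
walnut_blank 0.8 807 19.83143022427293 (array([436.3,  79.3]), 'LxW', array([159.,  45.], dtype=float32), 'long-axis deg', -0.2)
```

Call:
{"method": "move_arm", "body": {"plan": [{"x":-1,"y":-34,"z":10,"rx":0,"ry":0,"rz":0},{"x":-1,"y":-34,"z":10,"rx":0,"ry":0,"rz":0},{"x":0,"y":-34,"z":10,"rx":0,"ry":0,"rz":0},{"x":0,"y":-34,"z":10,"rx":0,"ry":0,"rz":-0.1},{"x":0,"y":-34,"z":10,"rx":0,"ry":0,"rz":-0.1},{"x":0,"y":0,"z":0,"rx":0,"ry":0,"rz":-0.13},{"x":0,"y":0,"z":0,"rx":0,"ry":0,"rz":-0.13},{"x":0,"y":0,"z":0,"rx":0,"ry":0,"rz":-0.135},{"x":0,"y":0,"z":0,"rx":0,"ry":0,"rz":0},{"x":0,"y":0,"z":0,"rx":0,"ry":0,"rz":0}]}}

```text
time_s: 5.85
ee_pos: [399.3, 23.8, 248.0]
ee_rot: [180.0, -0.0, 56.2]
force: [0.1, 0.2, -0.7]
gripper_width: 91.3
gripper_force: 0.0
```

```bash
cat >> h.py <<'E'
def pile(names,cam='wrist',f=None):
    f=grab_frame(cam) if f is None else f
    for n in names:
        for m in masks_of(cam,n)[:1]:
            w,u,v=world(f,m['pixels']); lo,hi=band[n]; s=w[(w[:,2]>lo)&(w[:,2]<hi)]
            print(n,round(m['p'],2),len(s),np.median(s[:,2]) if len(s) else'',rect(s) if len(s)>20 else '')
    return f
def st():
    s=state(); print(np.round(s['ee_pos'],1),np.round(s['ee_rot'],1),'q',np.round(s['qpos'],1),'t',s['time_s'],'w',round(s['gripper_width'],1),'F',np.round(s['force'],1),s['gripper_force'])
E
python3 - <<'E'
from h import *
f=pile(list(band)[:4]); save('w3.png',f['img']); cleats(f,['blue','red']);st()
E
```

```text
birch_blank 0.95 4682 98.99285971250319 (array([439.6,  81.9]), 'LxW', array([108.,  45.], dtype=float32), 'long-axis deg', 56.0)
ply_blank 0.87 2489 82.92607198130337 (array([441.2,  82.4]), 'LxW', array([120.,  59.], dtype=float32), 'long-axis deg', 14.0)
cream_blank 0.7 1653 64.69416113258082 (array([440.2,  87.1]), 'LxW', array([120.,  55.], dtype=float32), 'long-axis deg', -82.2)
walnut_blank 0.69 375 19.554537249895514 (array([434.4,  83.8]), 'LxW', array([158.,  43.], dtype=float32), 'long-axis deg', -3.5)
blue [[371.5, 285.8, 25.0, 105.0]]
red [[506.4, -77.1, 25.4, 257.0], [424.5, -75.3, 25.4, 234.0], [507.8, -158.7, 25.5, 136.0]]
[399.3  23.9 247.9] [180.    0.   56.3] q [  1.8   0.9 106.4  -0.   72.6  35.5] t 6.1 w 91.1 F [ 0.3 -1.2 -0. ] 0.0
```

View pics/w3.png

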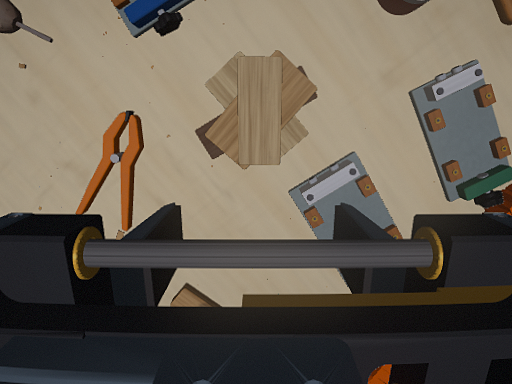

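Picture 3 shows the birch at (260,107), with ply, cream and walnut crosswise beneath it. The three measurements agree. Grasping the birch.

Call:
{"method": "move_arm", "body": {"plan": [{"x":23.5,"y":0.5,"z":10,"rx":0,"ry":0,"rz":0},{"x":23.5,"y":0.5,"z":10,"rx":0,"ry":0,"rz":0},{"x":23.5,"y":0.5,"z":10,"rx":0,"ry":0,"rz":0},{"x":0,"y":0,"z":35,"rx":0,"ry":0,"rz":0},{"x":0,"y":0,"z":35,"rx":0,"ry":0,"rz":0},{"x":0,"y":0,"z":25,"rx":0,"ry":0,"rz":0},{"x":0,"y":0,"z":17,"rx":0,"ry":0,"rz":0},{"x":0,"y":0,"z":15,"rx":0,"ry":0,"rz":0},{"x":0,"y":0,"z":5,"rx":0,"ry":0,"rz":0},{"x":0,"y":0,"z":0,"rx":0,"ry":0,"rz":0}]}}

```text
time_s: 7.1
ee_pos: [439.4, 81.8, 85.5]
ee_rot: [-179.9, 0.1, 56.3]
force: [0.3, -0.7, 0.5]
gripper_width: 91.3
gripper_force: 0.0
```

Call:
{"method": "move_arm", "body": {"plan": [{"x":0,"y":0,"z":0,"rx":0,"ry":0,"rz":0},{"x":0,"y":0,"z":0,"rx":0,"ry":0,"rz":0},{"x":0,"y":0,"z":0,"rx":0,"ry":0,"rz":0},{"x":0,"y":0,"z":0,"rx":0,"ry":0,"rz":0},{"x":0,"y":0,"z":0,"rx":0,"ry":0,"rz":0},{"x":0,"y":0,"z":0,"rx":0,"ry":0,"rz":0},{"x":0,"y":0,"z":0,"rx":0,"ry":0,"rz":0},{"x":0,"y":0,"z":0,"rx":0,"ry":0,"rz":0},{"x":0,"y":0,"z":0,"rx":0,"ry":0,"rz":0},{"x":0,"y":0,"z":0,"rx":0,"ry":0,"rz":0}], "grip": 0, "squeeze": 20}}

```text
time_s: 8.1
ee_pos: [439.7, 81.8, 86.1]
ee_rot: [180.0, -0.0, 56.4]
force: [-0.8, -0.0, 1.5]
gripper_width: 44.7
gripper_force: 20.0
```

Call:
{"method": "move_arm", "body": {"plan": [{"x":0,"y":0,"z":-5,"rx":0,"ry":0,"rz":0},{"x":0,"y":0,"z":-10,"rx":0,"ry":0,"rz":0},{"x":0,"y":0,"z":-15,"rx":0,"ry":0,"rz":0},{"x":0,"y":0,"z":-15,"rx":0,"ry":0,"rz":0},{"x":0,"y":0,"z":-15,"rx":0,"ry":0,"rz":0},{"x":-2,"y":15,"z":0,"rx":0,"ry":0,"rz":0},{"x":-3,"y":30,"z":0,"rx":0,"ry":0,"rz":0},{"x":-3,"y":35,"z":0,"rx":0,"ry":0,"rz":0},{"x":-3,"y":35,"z":0,"rx":0,"ry":0,"rz":0},{"x":-3,"y":35,"z":0,"rx":0,"ry":0,"rz":0}]}}

```text
time_s: 9.1
ee_pos: [558.1, -14.7, 145.5]
ee_rot: [180.0, 0.0, 56.4]
force: [0.7, 0.2, -1.1]
gripper_width: 44.9
gripper_force: 20.0
```

Call:
{"method": "move_arm", "body": {"plan": [{"x":-3,"y":35,"z":0,"rx":0,"ry":0,"rz":0},{"x":-3,"y":35,"z":0,"rx":0,"ry":0,"rz":0},{"x":-3,"y":35,"z":0,"rx":0,"ry":0,"rz":0},{"x":-3,"y":25,"z":0,"rx":0,"ry":0,"rz":0},{"x":0,"y":0,"z":0,"rx":0,"ry":0,"rz":-0.08},{"x":0,"y":0,"z":0,"rx":0,"ry":0,"rz":-0.14},{"x":0,"y":0,"z":0,"rx":0,"ry":0,"rz":-0.14},{"x":0,"y":0,"z":0,"rx":0,"ry":0,"rz":-0.1},{"x":0,"y":0,"z":0,"rx":0,"ry":0,"rz":0},{"x":0,"y":0,"z":0,"rx":0,"ry":0,"rz":0}]}}

```text
time_s: 10.1
ee_pos: [658.4, -95.5, 145.4]
ee_rot: [-180.0, 0.0, 82.6]
force: [-0.3, 0.3, -0.5]
gripper_width: 45.2
gripper_force: 20.0
```

```bash
python3 - <<'E'
from h import *
f=grab_frame('wrist'); save('w4.png',f['img']); cleats(f,['green']);st()
w,u,v=world(f); k=(w[:,2]>125)&(w[:,2]<170)&(np.hypot(w[:,0]-658,w[:,1]+80)<110); print(np.median(w[k],0) if k.sum() else '', np.percentile(w[k],[1,99],axis=0) if k.sum() else '',k.sum())
m=masks_of('wrist','birch_blank')
for x in m[:2]:
  q=world(f,x['pixels'])[0]; print(x['p'],len(q),np.median(q,0),np.percentile(q,[1,99],axis=0))
E
```

```text
green [[624.2, -44.2, 25.3, 196.0], [704.6, -54.9, 25.4, 224.0]]
[658.4 -95.4 145.5] [-180.     0.    82.6] q [-9.2 29.  82.6 -0.  68.4 -1.8] t 10.15 w 45.0 F [ 0.5  0.  -1.1] 19.981431663036346
[660.55873614 -73.93234525 158.21353251] [[ 632.8491816  -129.06419036  150.83706579]
 [ 687.31373322  -39.62608909  167.30413907]] 10956
0.82 10332 [660.57784694 -72.38189121 158.19204059] [[ 634.76085493 -129.36518211  151.33193762]
 [ 684.88612469  -39.56865999  159.67337308]]
0.4 2880 [496.15188945  78.23532336  19.67012347] [[467.9011336   57.84996061   2.5117308 ]
 [516.1652236  102.38651614  21.78833922]]
```

View pics/w4.png

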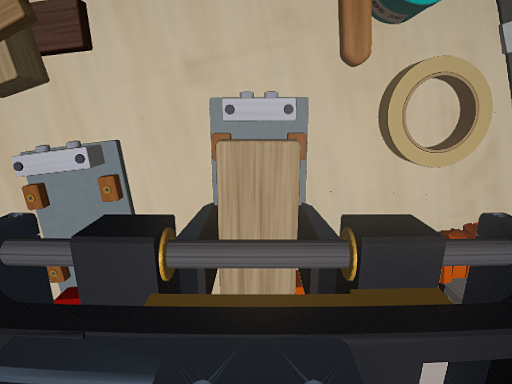

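Picture 4 shows the birch held square over the green jig (blank columns 218–298, base 210–309). Lowering it.

Call:
{"method": "move_arm", "body": {"plan": [{"x":0.5,"y":0,"z":25,"rx":0,"ry":0,"rz":0},{"x":0,"y":0,"z":30,"rx":0,"ry":0,"rz":0},{"x":0,"y":0,"z":30,"rx":0,"ry":0,"rz":0},{"x":0,"y":0,"z":15,"rx":0,"ry":0,"rz":0},{"x":0,"y":0,"z":10,"rx":0,"ry":0,"rz":0},{"x":0,"y":0,"z":8,"rx":0,"ry":0,"rz":0},{"x":0,"y":0,"z":6,"rx":0,"ry":0,"rz":0},{"x":0,"y":0,"z":3,"rx":0,"ry":0,"rz":0},{"x":0,"y":0,"z":2,"rx":0,"ry":0,"rz":0},{"x":0,"y":0,"z":0,"rx":0,"ry":0,"rz":0}]}}

```text
time_s: 11.2
ee_pos: [658.6, -94.4, 17.3]
ee_rot: [180.0, 0.0, 82.7]
force: [0.1, -0.5, -0.6]
gripper_width: 45.4
gripper_force: 20.0
```

Call:
{"method": "move_arm", "body": {"plan": [{"x":0,"y":0,"z":1,"rx":0,"ry":0,"rz":0},{"x":0,"y":0,"z":0,"rx":0,"ry":0,"rz":0}]}}

```text
time_s: 11.4
ee_pos: [658.6, -94.4, 16.2]
ee_rot: [180.0, 0.0, 82.7]
force: [0.9, 0.2, 0.3]
gripper_width: 44.8
gripper_force: 20.0
```

Call:
{"method": "move_arm", "body": {"plan": [{"x":0,"y":0,"z":0,"rx":0,"ry":0,"rz":0},{"x":0,"y":0,"z":0,"rx":0,"ry":0,"rz":0},{"x":0,"y":0,"z":0,"rx":0,"ry":0,"rz":0},{"x":0,"y":0,"z":0,"rx":0,"ry":0,"rz":0},{"x":0,"y":0,"z":-10,"rx":0,"ry":0,"rz":0},{"x":0,"y":0,"z":-20,"rx":0,"ry":0,"rz":0},{"x":0,"y":0,"z":-40,"rx":0,"ry":0,"rz":0},{"x":0,"y":0,"z":-45,"rx":0,"ry":0,"rz":0},{"x":-20,"y":0,"z":-45,"rx":0,"ry":0,"rz":0},{"x":-30,"y":0,"z":0,"rx":0,"ry":0,"rz":0}], "grip": 0.85}}

```text
time_s: 12.4
ee_pos: [656.2, -143.9, 185.1]
ee_rot: [179.1, 0.1, 82.9]
force: [0.3, -0.0, 0.1]
gripper_width: 77.4
gripper_force: 0.0
```

```bash
python3 - <<'E'
from h import *
f=grab_frame('wrist'); save('w5.png',f['img']); cleats(f,['green']);st()
band['birch_blank']=(20,36); pile(['birch_blank'],f=f)
E
```

```text
green [[685.9, -51.1, 27.1, 17.0], [628.1, -52.4, 25.7, 437.0], [699.7, -61.8, 25.7, 413.0], [646.1, -112.4, 27.6, 174.0], [639.5, -68.4, 26.9, 22.0], [661.8, -77.9, 27.6, 47.0], [680.9, -87.2, 26.9, 34.0], [633.7, -118.3, 27.4, 63.0], [656.5, -121.3, 27.8, 14.0], [674.3, -135.4, 26.9, 28.0], [619.0, -126.4, 25.5, 364.0], [690.4, -135.7, 25.4, 362.0]]
[ 653.6 -149.5  181.5] [179.4   0.3  82.7] q [-13.7  27.8  79.3  -0.3  72.3  -6.3] t 12.45 w 77.5 F [-0.4 -3.  -1.4] 0.0
birch_blank 0.91 4291 27.59560506966932 (array([658.2, -93.6]), 'LxW', array([110.,  45.], dtype=float32), 'long-axis deg', 82.2)
```

The birch lies centred in the green jig: cleat centre (659.3, -94.1), blank (658.2, -93.6), flat at 11.6. Next I'll look at the yellow and blue jigs with the wrist camera on the way back.

Call:
{"method": "move_arm", "body": {"plan": [{"x":34,"y":-6,"z":-7,"rx":0,"ry":0,"rz":0},{"x":34,"y":-6,"z":-7,"rx":0,"ry":0,"rz":0},{"x":34,"y":-6,"z":-7,"rx":0,"ry":0,"rz":0},{"x":34,"y":-6,"z":-7,"rx":0,"ry":0,"rz":0},{"x":34,"y":-6,"z":-7,"rx":0,"ry":0,"rz":0},{"x":34,"y":-6,"z":-7,"rx":0,"ry":0,"rz":0},{"x":34,"y":-6,"z":-7,"rx":0,"ry":0,"rz":0},{"x":34,"y":-6,"z":-7,"rx":0,"ry":0,"rz":0},{"x":34,"y":-6,"z":-7,"rx":0,"ry":0,"rz":0},{"x":34,"y":-6,"z":-7,"rx":0,"ry":0,"rz":0}]}}

```text
time_s: 13.5
ee_pos: [634.7, 202.8, 245.9]
ee_rot: [-179.9, 0.0, 82.7]
force: [1.0, -0.5, -0.1]
gripper_width: 77.3
gripper_force: 0.0
```

Call:
{"method": "move_arm", "body": {"plan": [{"x":0,"y":0,"z":0,"rx":0,"ry":0,"rz":0},{"x":0,"y":0,"z":0,"rx":0,"ry":0,"rz":0}]}}

```text
time_s: 13.7
ee_pos: [635.0, 201.8, 245.5]
ee_rot: [-179.9, 0.0, 82.8]
force: [0.0, 0.3, 0.2]
gripper_width: 77.6
gripper_force: 0.0
```

```bash
python3 - <<'E'
from h import *
f=grab_frame('wrist'); cleats(f,['yellow','blue']);st()
E
```

```text
yellow [[677.1, 347.8, 25.7, 319.0], [590.6, 338.2, 25.7, 317.0], [687.0, 263.3, 25.6, 282.0], [600.4, 253.1, 25.5, 278.0]]
  centre [638.8 300.6] deg 96.7 sep 85.4 [87.  87.2]
blue [[458.9, 415.5, 25.8, 393.0], [386.7, 420.8, 25.9, 395.0], [449.4, 291.2, 25.7, 312.0], [376.9, 296.2, 25.7, 327.0]]
  centre [418.  355.9] deg 85.6 sep 124.8 [72.5 72.6]
[635.1 200.8 245.4] [-1.799e+02  1.000e-01  8.280e+01] q [16.6 25.9 73.2 -0.  80.9 23.8] t 13.75 w 77.6 F [-0.2 -0.5  0.1] 0.0
```

Call:
{"method": "move_arm", "body": {"plan": [{"x":1,"y":-40,"z":0,"rx":0,"ry":0,"rz":0},{"x":1,"y":-40,"z":0,"rx":0,"ry":0,"rz":0},{"x":1,"y":-40,"z":0,"rx":0,"ry":0,"rz":0},{"x":1,"y":-40,"z":0,"rx":0,"ry":0,"rz":0},{"x":1,"y":-40,"z":0,"rx":0,"ry":0,"rz":0},{"x":1,"y":-25,"z":0,"rx":0,"ry":0,"rz":0},{"x":0,"y":0,"z":0,"rx":0,"ry":0,"rz":0},{"x":0,"y":0,"z":0,"rx":0,"ry":0,"rz":0}]}}

```text
time_s: 14.55
ee_pos: [413.6, 234.6, 246.1]
ee_rot: [179.9, 0.0, 82.7]
force: [0.1, 0.0, -0.4]
gripper_width: 77.6
gripper_force: 0.0
```

```bash
python3 - <<'E'
from h import *
f=grab_frame('wrist'); cleats(f,['blue']);st()
E
```

```text
blue [[456.9, 415.7, 25.7, 334.0], [385.0, 421.5, 25.7, 356.0], [447.6, 291.3, 25.5, 268.0], [375.6, 296.7, 25.6, 280.0]]
  centre [416.3 356.3] deg 85.7 sep 124.9 [72.2 72.2]
[414.2 234.7 246. ] [179.9  -0.   82.7] q [28.2  8.1 98.6 -0.  73.2 35.5] t 14.6 w 77.6 F [0.3 0.3 0.1] 0.0
```

Call:
{"method": "move_arm", "body": {"plan": [{"x":-35,"y":-4,"z":0,"rx":0,"ry":0,"rz":0},{"x":-35,"y":-4,"z":0,"rx":0,"ry":0,"rz":0},{"x":-35,"y":-4,"z":0,"rx":0,"ry":0,"rz":0},{"x":-35,"y":-4,"z":0,"rx":0,"ry":0,"rz":0},{"x":-34,"y":-3,"z":0,"rx":0,"ry":0,"rz":0},{"x":0,"y":0,"z":0,"rx":0,"ry":0,"rz":0.12},{"x":0,"y":0,"z":0,"rx":0,"ry":0,"rz":0.12},{"x":0,"y":0,"z":0,"rx":0,"ry":0,"rz":0.12},{"x":0,"y":0,"z":0,"rx":0,"ry":0,"rz":0.12},{"x":0,"y":0,"z":0,"rx":0,"ry":0,"rz":0.12}], "grip": 1}}

```text
time_s: 15.6
ee_pos: [373.6, 64.3, 245.8]
ee_rot: [180.0, 0.0, 47.9]
force: [-0.4, 0.4, -1.4]
gripper_width: 90.9
gripper_force: 0.0
```

Call:
{"method": "move_arm", "body": {"plan": [{"x":0,"y":0,"z":0,"rx":0,"ry":0,"rz":0.12},{"x":0,"y":0,"z":0,"rx":0,"ry":0,"rz":0.12},{"x":0,"y":0,"z":0,"rx":0,"ry":0,"rz":0.12},{"x":0,"y":0,"z":0,"rx":0,"ry":0,"rz":0.12},{"x":0,"y":0,"z":0,"rx":0,"ry":0,"rz":0.115},{"x":0,"y":0,"z":0,"rx":0,"ry":0,"rz":0},{"x":0,"y":0,"z":0,"rx":0,"ry":0,"rz":0}]}}

```text
time_s: 16.3
ee_pos: [373.1, 64.6, 245.8]
ee_rot: [180.0, 0.0, 14.3]
force: [-0.4, -0.1, -0.2]
gripper_width: 91.4
gripper_force: 0.0
```

```bash
python3 - <<'E'
from h import *
f=pile(list(band)[1:4]); save('w6.png',f['img']); st()
E
```

```text
ply_blank 0.82 6247 82.90421662108437 (array([440.8,  82.5]), 'LxW', array([120.,  60.], dtype=float32), 'long-axis deg', 14.5)
cream_blank 0.92 2287 64.84492836970398 (array([440.3,  87.1]), 'LxW', array([120.,  54.], dtype=float32), 'long-axis deg', -83.0)
walnut_blank 0.88 479 19.51835988588529 (array([435. ,  84.2]), 'LxW', array([159.,  45.], dtype=float32), 'long-axis deg', -3.4)
[372.5  65.  245.9] [180.    0.   14.3] q [  8.2  -1.1 108.8  -0.   72.4  83.9] t 16.5 w 91.1 F [0.1 0.2 0.4] 0.0
```

View pics/w6.png

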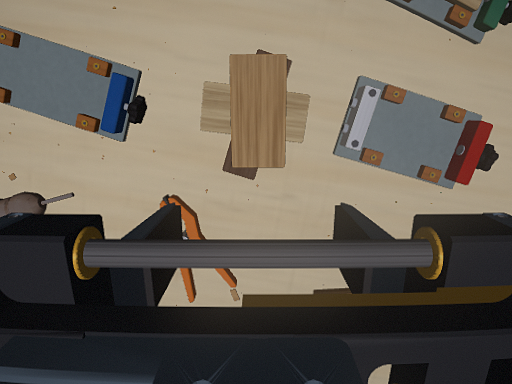

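Picture 6 shows the ply at (258,110), lying on the cream with the walnut beneath; nothing has shifted. Grasping the ply.

Call:
{"method": "move_arm", "body": {"plan": [{"x":23.5,"y":0,"z":10,"rx":0,"ry":0,"rz":0},{"x":23.5,"y":0,"z":20,"rx":0,"ry":0,"rz":0},{"x":23.5,"y":0,"z":20,"rx":0,"ry":0,"rz":0},{"x":0,"y":0,"z":35,"rx":0,"ry":0,"rz":0},{"x":0,"y":0,"z":35,"rx":0,"ry":0,"rz":0},{"x":0,"y":0,"z":25,"rx":0,"ry":0,"rz":0},{"x":0,"y":0,"z":15,"rx":0,"ry":0,"rz":0},{"x":0,"y":0,"z":12,"rx":0,"ry":0,"rz":0},{"x":0,"y":0,"z":6,"rx":0,"ry":0,"rz":0},{"x":0,"y":0,"z":0,"rx":0,"ry":0,"rz":0}]}}

```text
time_s: 17.5
ee_pos: [440.3, 82.4, 67.4]
ee_rot: [-180.0, 0.1, 14.3]
force: [-0.9, 0.2, 0.3]
gripper_width: 91.0
gripper_force: 0.0
```

Call:
{"method": "move_arm", "body": {"plan": [{"x":0,"y":0,"z":0,"rx":0,"ry":0,"rz":0},{"x":0,"y":0,"z":0,"rx":0,"ry":0,"rz":0},{"x":0,"y":0,"z":0,"rx":0,"ry":0,"rz":0},{"x":0,"y":0,"z":0,"rx":0,"ry":0,"rz":0},{"x":0,"y":0,"z":0,"rx":0,"ry":0,"rz":0},{"x":0,"y":0,"z":0,"rx":0,"ry":0,"rz":0},{"x":0,"y":0,"z":0,"rx":0,"ry":0,"rz":0},{"x":0,"y":0,"z":0,"rx":0,"ry":0,"rz":0}], "grip": 0, "squeeze": 25}}

```text
time_s: 18.3
ee_pos: [440.9, 82.5, 68.3]
ee_rot: [180.0, -0.0, 14.3]
force: [-1.1, -1.3, 5.4]
gripper_width: 59.6
gripper_force: 25.0
```

Call:
{"method": "move_arm", "body": {"plan": [{"x":0,"y":0,"z":-5,"rx":0,"ry":0,"rz":0},{"x":0,"y":0,"z":-10,"rx":0,"ry":0,"rz":0},{"x":0,"y":0,"z":-15,"rx":0,"ry":0,"rz":0},{"x":0,"y":0,"z":-20,"rx":0,"ry":0,"rz":0},{"x":0,"y":0,"z":-20,"rx":0,"ry":0,"rz":0},{"x":0,"y":0,"z":-15,"rx":0,"ry":0,"rz":-0.06},{"x":0,"y":0,"z":0,"rx":0,"ry":0,"rz":-0.12},{"x":0,"y":0,"z":0,"rx":0,"ry":0,"rz":-0.14},{"x":0,"y":0,"z":0,"rx":0,"ry":0,"rz":-0.14},{"x":0,"y":0,"z":0,"rx":0,"ry":0,"rz":-0.14}]}}

```text
time_s: 19.3
ee_pos: [440.6, 82.6, 153.5]
ee_rot: [180.0, -0.0, 49.0]
force: [-0.8, 0.5, -1.0]
gripper_width: 59.9
gripper_force: 25.0
```

Call:
{"method": "move_arm", "body": {"plan": [{"x":0,"y":0,"z":0,"rx":0,"ry":0,"rz":-0.14},{"x":0,"y":0,"z":0,"rx":0,"ry":0,"rz":-0.14},{"x":0,"y":0,"z":0,"rx":0,"ry":0,"rz":-0.14},{"x":0,"y":0,"z":0,"rx":0,"ry":0,"rz":-0.14},{"x":0,"y":0,"z":0,"rx":0,"ry":0,"rz":-0.14},{"x":0,"y":0,"z":0,"rx":0,"ry":0,"rz":-0.136},{"x":12,"y":14,"z":0,"rx":0,"ry":0,"rz":0},{"x":25,"y":28,"z":0,"rx":0,"ry":0,"rz":0},{"x":25,"y":28,"z":0,"rx":0,"ry":0,"rz":0},{"x":25,"y":28,"z":0,"rx":0,"ry":0,"rz":0}]}}

```text
time_s: 20.3
ee_pos: [528.9, 181.1, 153.5]
ee_rot: [180.0, 0.0, 96.5]
force: [0.8, -0.8, -0.9]
gripper_width: 59.8
gripper_force: 25.0
```

Call:
{"method": "move_arm", "body": {"plan": [{"x":25,"y":28,"z":0,"rx":0,"ry":0,"rz":0},{"x":25,"y":28,"z":0,"rx":0,"ry":0,"rz":0},{"x":25,"y":28,"z":0,"rx":0,"ry":0,"rz":0},{"x":20,"y":25,"z":0,"rx":0,"ry":0,"rz":0},{"x":12,"y":14,"z":0,"rx":0,"ry":0,"rz":0},{"x":0,"y":0,"z":0,"rx":0,"ry":0,"rz":0},{"x":0,"y":0,"z":0,"rx":0,"ry":0,"rz":0},{"x":0,"y":0,"z":0,"rx":0,"ry":0,"rz":0}]}}

```text
time_s: 21.1
ee_pos: [637.3, 299.5, 153.1]
ee_rot: [-179.9, 0.0, 96.5]
force: [0.6, 0.4, -0.5]
gripper_width: 59.9
gripper_force: 25.0
```

```bash
python3 - <<'E'
from h import *
f=grab_frame('wrist'); cleats(f,['yellow']);st(); save('w7.png',f['img'])
q=world(f,masks_of('wrist','ply_blank')[0]['pixels'])[0]; print(np.median(q,0),np.percentile(q,[1,99],axis=0))
E
```

```text
yellow [[588.4, 350.4, 25.2, 19.0], [678.3, 360.3, 25.3, 23.0]]
[637.4 299.5 153.3] [-180.     0.    96.5] q [24.2 32.2 75.7 -0.  72.1 17.7] t 21.15 w 59.7 F [-0.  -0.4  0.3] 24.999853670597076
[634.72324579 326.06932433 167.53048762] [[603.83026875 266.81673749 164.93389411]
 [666.22847622 360.99362892 168.96596482]]
```

Call:
{"method": "move_arm", "body": {"plan": [{"x":1,"y":1.5,"z":25,"rx":0,"ry":0,"rz":0},{"x":0,"y":0,"z":35,"rx":0,"ry":0,"rz":0},{"x":0,"y":0,"z":30,"rx":0,"ry":0,"rz":0},{"x":0,"y":0,"z":15,"rx":0,"ry":0,"rz":0},{"x":0,"y":0,"z":12,"rx":0,"ry":0,"rz":0},{"x":0,"y":0,"z":9,"rx":0,"ry":0,"rz":0},{"x":0,"y":0,"z":6,"rx":0,"ry":0,"rz":0},{"x":0,"y":0,"z":3,"rx":0,"ry":0,"rz":0},{"x":0,"y":0,"z":2,"rx":0,"ry":0,"rz":0},{"x":0,"y":0,"z":0,"rx":0,"ry":0,"rz":0}]}}

```text
time_s: 22.2
ee_pos: [639.8, 301.6, 16.3]
ee_rot: [180.0, -0.0, 96.5]
force: [0.2, -1.2, -0.7]
gripper_width: 59.9
gripper_force: 25.0
```

Call:
{"method": "move_arm", "body": {"plan": [{"x":0,"y":0,"z":0,"rx":0,"ry":0,"rz":0},{"x":0,"y":0,"z":0,"rx":0,"ry":0,"rz":0}]}}

```text
time_s: 22.4
ee_pos: [639.8, 301.6, 16.4]
ee_rot: [180.0, -0.0, 96.5]
force: [1.0, 0.0, -1.6]
gripper_width: 59.9
gripper_force: 25.0
```

Call:
{"method": "move_arm", "body": {"plan": [{"x":-0.5,"y":-1,"z":0.5,"rx":0,"ry":0,"rz":0},{"x":0,"y":0,"z":0,"rx":0,"ry":0,"rz":0}]}}

```text
time_s: 22.6
ee_pos: [638.4, 300.8, 15.5]
ee_rot: [-180.0, 0.0, 96.5]
force: [-0.3, -1.0, -1.4]
gripper_width: 59.8
gripper_force: 25.0
```

Call:
{"method": "move_arm", "body": {"plan": [{"x":0,"y":0,"z":0,"rx":0,"ry":0,"rz":0},{"x":0,"y":0,"z":0,"rx":0,"ry":0,"rz":0},{"x":0,"y":0,"z":0,"rx":0,"ry":0,"rz":0},{"x":0,"y":0,"z":0,"rx":0,"ry":0,"rz":0},{"x":0,"y":0,"z":-10,"rx":0,"ry":0,"rz":0},{"x":0,"y":0,"z":-20,"rx":0,"ry":0,"rz":0},{"x":0,"y":0,"z":-45,"rx":0,"ry":0,"rz":0},{"x":0,"y":0,"z":-45,"rx":0,"ry":0,"rz":0},{"x":-20,"y":0,"z":-45,"rx":0,"ry":0,"rz":0},{"x":-30,"y":0,"z":0,"rx":0,"ry":0,"rz":0}], "grip": 0.95}}

```text
time_s: 23.6
ee_pos: [647.8, 253.7, 189.7]
ee_rot: [179.1, -0.2, 96.7]
force: [0.3, -0.3, 0.4]
gripper_width: 86.6
gripper_force: 0.0
```

```bash
python3 - <<'E'
from h import *
f=grab_frame('wrist'); save('w8.png',f['img']); cleats(f,['yellow']);st()
band['ply_blank']=(20,36); pile(['ply_blank'],f=f)
E
```

```text
yellow [[637.7, 305.1, 29.6, 6031.0], [590.4, 337.8, 25.6, 416.0], [677.1, 348.3, 25.7, 411.0], [600.2, 254.1, 25.4, 362.0], [686.7, 263.7, 25.4, 357.0], [671.5, 236.1, 29.9, 92.0], [612.4, 229.3, 29.6, 31.0], [633.7, 231.6, 29.7, 36.0]]
[646.9 246.9 186.3] [1.795e+02 1.000e-01 9.650e+01] q [20.1 29.7 75.3 -0.3 74.5 13.7] t 23.65 w 86.4 F [-0.4 -3.  -1.4] 0.0
ply_blank 0.96 6034 29.638787158548595 (array([638.2, 301.8]), 'LxW', array([119.,  60.], dtype=float32), 'long-axis deg', -83.3)
```

The ply is centred in the yellow jig: blank (638.2, 301.8) against cleat centre (638.6, 301.0), flat. Now to the cream blank.

Call:
{"method": "move_arm", "body": {"plan": [{"x":-20,"y":-32,"z":0,"rx":0,"ry":0,"rz":0},{"x":-20,"y":-32,"z":0,"rx":0,"ry":0,"rz":0},{"x":-20,"y":-32,"z":0,"rx":0,"ry":0,"rz":0},{"x":-20,"y":-32,"z":0,"rx":0,"ry":0,"rz":0},{"x":-20,"y":-32,"z":0,"rx":0,"ry":0,"rz":0},{"x":-20,"y":-32,"z":0,"rx":0,"ry":0,"rz":0},{"x":-40,"y":-20,"z":0,"rx":0,"ry":0,"rz":0},{"x":-40,"y":0,"z":0,"rx":0,"ry":0,"rz":0},{"x":0,"y":0,"z":0,"rx":0,"ry":0,"rz":0},{"x":0,"y":0,"z":0,"rx":0,"ry":0,"rz":0}], "grip": 1}}

```text
time_s: 24.7
ee_pos: [456.3, 28.4, 180.5]
ee_rot: [180.0, -0.0, 96.4]
force: [0.1, -0.2, 0.7]
gripper_width: 91.2
gripper_force: 0.0
```

```bash
python3 - <<'E'
from h import *
f=pile(['cream_blank','walnut_blank']); st()
E
```

```text
cream_blank 0.57 7498 64.77467898957615 (array([439.5,  87. ]), 'LxW', array([119.,  55.], dtype=float32), 'long-axis deg', -82.9)
walnut_blank 0.96 3606 19.67772688630125 (array([435.4,  84.3]), 'LxW', array([160.,  45.], dtype=float32), 'long-axis deg', -2.9)
[456.4  29.5 180.3] [-180.    -0.    96.6] q [  2.2   9.3 107.2   0.   63.6  -4.4] t 24.85 w 91.3 F [-0.3 -0.8 -0.3] 0.0
```

Call:
{"method": "move_arm", "body": {"plan": [{"x":20,"y":-4,"z":0,"rx":0,"ry":0,"rz":-0.01},{"x":20,"y":-3,"z":5,"rx":0,"ry":0,"rz":0},{"x":19,"y":-3,"z":10,"rx":0,"ry":0,"rz":0},{"x":0,"y":0,"z":30,"rx":0,"ry":0,"rz":0},{"x":0,"y":0,"z":35,"rx":0,"ry":0,"rz":0},{"x":0,"y":0,"z":30,"rx":0,"ry":0,"rz":0},{"x":0,"y":0,"z":20,"rx":0,"ry":0,"rz":0},{"x":0,"y":0,"z":15,"rx":0,"ry":0,"rz":0},{"x":0,"y":0,"z":7,"rx":0,"ry":0,"rz":0},{"x":0,"y":0,"z":0,"rx":0,"ry":0,"rz":0}]}}

```text
time_s: 25.85
ee_pos: [438.8, 86.5, 27.7]
ee_rot: [-179.9, 0.0, 97.2]
force: [-0.3, 0.4, -0.5]
gripper_width: 91.1
gripper_force: 0.0
```

Call:
{"method": "move_arm", "body": {"plan": [{"x":0,"y":0,"z":0,"rx":0,"ry":0,"rz":0},{"x":0,"y":0,"z":0,"rx":0,"ry":0,"rz":0},{"x":0,"y":0,"z":0,"rx":0,"ry":0,"rz":0},{"x":0,"y":0,"z":0,"rx":0,"ry":0,"rz":0},{"x":0,"y":0,"z":0,"rx":0,"ry":0,"rz":0},{"x":0,"y":0,"z":0,"rx":0,"ry":0,"rz":0},{"x":0,"y":0,"z":0,"rx":0,"ry":0,"rz":0},{"x":0,"y":0,"z":0,"rx":0,"ry":0,"rz":0}], "grip": 0, "squeeze": 35}}

```text
time_s: 26.65
ee_pos: [439.7, 85.8, 28.8]
ee_rot: [180.0, 0.0, 97.1]
force: [0.3, -0.3, 5.2]
gripper_width: 54.3
gripper_force: 35.0
```

Call:
{"method": "move_arm", "body": {"plan": [{"x":0,"y":0,"z":-5,"rx":0,"ry":0,"rz":0},{"x":0,"y":0,"z":-10,"rx":0,"ry":0,"rz":0},{"x":0,"y":0,"z":-15,"rx":0,"ry":0,"rz":0},{"x":0,"y":0,"z":-20,"rx":0,"ry":0,"rz":0},{"x":0,"y":0,"z":-20,"rx":0,"ry":0,"rz":0},{"x":0,"y":0,"z":-20,"rx":0,"ry":0,"rz":0.07},{"x":0,"y":0,"z":-10,"rx":0,"ry":0,"rz":0.071},{"x":-15,"y":2,"z":0,"rx":0,"ry":0,"rz":0},{"x":-30,"y":5,"z":0,"rx":0,"ry":0,"rz":0},{"x":-35,"y":5,"z":0,"rx":0,"ry":0,"rz":0}]}}

```text
time_s: 27.65
ee_pos: [449.9, 5.3, 129.1]
ee_rot: [180.0, -0.0, 89.1]
force: [0.8, 1.1, -1.6]
gripper_width: 55.1
gripper_force: 35.0
```

Call:
{"method": "move_arm", "body": {"plan": [{"x":-35,"y":5,"z":0,"rx":0,"ry":0,"rz":0},{"x":-35,"y":5,"z":0,"rx":0,"ry":0,"rz":0},{"x":-30,"y":4,"z":0,"rx":0,"ry":0,"rz":0},{"x":-20,"y":3,"z":0,"rx":0,"ry":0,"rz":0},{"x":-6.5,"y":0.5,"z":0,"rx":0,"ry":0,"rz":0},{"x":0,"y":0,"z":0,"rx":0,"ry":0,"rz":0},{"x":0,"y":0,"z":0,"rx":0,"ry":0,"rz":0},{"x":0,"y":0,"z":0,"rx":0,"ry":0,"rz":0}]}}

```text
time_s: 28.45
ee_pos: [465.0, -120.1, 128.5]
ee_rot: [-180.0, -0.0, 89.1]
force: [-0.1, -0.1, -0.8]
gripper_width: 55.2
gripper_force: 35.0
```

```bash
python3 - <<'E'
from h import *
f=grab_frame('wrist'); cleats(f,['red']);st(); save('w9.png',f['img'])
q=world(f,masks_of('wrist','cream_blank')[0]['pixels'])[0]; print(np.median(q,0),np.percentile(q,[1,99],axis=0))
E
```

```text
red []
[ 465.2 -120.2  128.5] [-180.    -0.    89.1] q [-15.9  14.2 109.    0.   56.8 -15. ] t 28.5 w 55.1 F [-0.8 -0.2 -1.5] 34.99878287315369
[465.16039698 -87.76254679 164.39981779] [[ 438.21115326 -138.57319106  126.35932369]
 [ 492.13870865  -58.82502323  166.17192476]]
```

View pics/w9.png

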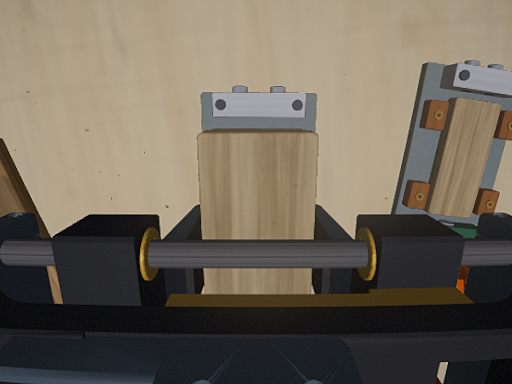

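Picture 9 shows the cream square above the red jig (blank columns 199–317, base 201–317), with the birch seated in the green jig at right. Lowering it.

Call:
{"method": "move_arm", "body": {"plan": [{"x":-1,"y":0.5,"z":20,"rx":0,"ry":0,"rz":0},{"x":0,"y":0,"z":25,"rx":0,"ry":0,"rz":0},{"x":0,"y":0,"z":20,"rx":0,"ry":0,"rz":0},{"x":0,"y":0,"z":15,"rx":0,"ry":0,"rz":0},{"x":0,"y":0,"z":10,"rx":0,"ry":0,"rz":0},{"x":0,"y":0,"z":8,"rx":0,"ry":0,"rz":0},{"x":0,"y":0,"z":5,"rx":0,"ry":0,"rz":0},{"x":0,"y":0,"z":3,"rx":0,"ry":0,"rz":0},{"x":0,"y":0,"z":0,"rx":0,"ry":0,"rz":0},{"x":0,"y":0,"z":0,"rx":0,"ry":0,"rz":0}]}}

```text
time_s: 29.55
ee_pos: [466.2, -122.3, 22.8]
ee_rot: [179.9, 0.0, 89.0]
force: [0.6, -0.1, -1.0]
gripper_width: 54.6
gripper_force: 35.0
```

Call:
{"method": "move_arm", "body": {"plan": [{"x":0.5,"y":0,"z":1.3,"rx":0,"ry":0,"rz":0},{"x":0,"y":0,"z":0,"rx":0,"ry":0,"rz":0},{"x":0,"y":0,"z":0,"rx":0,"ry":0,"rz":0}]}}

```text
time_s: 29.85
ee_pos: [465.9, -121.7, 21.3]
ee_rot: [180.0, 0.0, 89.0]
force: [-0.6, 0.5, -0.6]
gripper_width: 54.9
gripper_force: 35.0
```

Call:
{"method": "move_arm", "body": {"plan": [{"x":0,"y":0,"z":0,"rx":0,"ry":0,"rz":0},{"x":0,"y":0,"z":0,"rx":0,"ry":0,"rz":0},{"x":0,"y":0,"z":0,"rx":0,"ry":0,"rz":0},{"x":0,"y":0,"z":0,"rx":0,"ry":0,"rz":0},{"x":0,"y":0,"z":-10,"rx":0,"ry":0,"rz":0},{"x":0,"y":0,"z":-20,"rx":0,"ry":0,"rz":0},{"x":0,"y":0,"z":-40,"rx":0,"ry":0,"rz":0},{"x":0,"y":0,"z":-45,"rx":0,"ry":0,"rz":0},{"x":-20,"y":0,"z":-45,"rx":0,"ry":0,"rz":0},{"x":-30,"y":0,"z":0,"rx":0,"ry":0,"rz":0}], "grip": 0.95}}

```text
time_s: 30.85
ee_pos: [468.7, -172.6, 188.5]
ee_rot: [179.2, 0.3, 89.2]
force: [0.9, -0.3, -0.1]
gripper_width: 86.9
gripper_force: 0.0
```

```bash
python3 - <<'E'
from h import *
f=grab_frame('wrist'); cleats(f,['red']);st()
band['cream_blank']=(48,66); pile(['cream_blank'],f=f)
E
```

```text
red [[424.8, -77.4, 25.6, 415.0], [507.3, -78.6, 25.6, 428.0], [422.7, -161.6, 25.4, 373.0], [505.0, -164.2, 25.4, 361.0], [443.6, -188.3, 29.7, 88.0], [486.5, -189.3, 30.7, 86.0]]
[ 467.4 -176.7  185.7] [179.5   0.4  89. ] q [-21.9  12.4 102.2  -0.2  64.7 -20.8] t 30.9 w 86.5 F [-0.3 -3.2 -0.2] 0.0
cream_blank 0.78 6696 56.58376405655423 (array([ 465.4, -120.2]), 'LxW', array([119.,  55.], dtype=float32), 'long-axis deg', 88.9)
```

The cream is seated in the red jig: blank (465.4, -120.2) against cleat centre (465, -120.5). Now the walnut.

Call:
{"method": "move_arm", "body": {"plan": [{"x":32,"y":-13,"z":0,"rx":0,"ry":0,"rz":0},{"x":32,"y":-13,"z":0,"rx":0,"ry":0,"rz":0},{"x":32,"y":-13,"z":0,"rx":0,"ry":0,"rz":0},{"x":32,"y":-13,"z":0,"rx":0,"ry":0,"rz":0},{"x":32,"y":-13,"z":0,"rx":0,"ry":0,"rz":0},{"x":32,"y":-13,"z":0,"rx":0,"ry":0,"rz":0},{"x":32,"y":-13,"z":0,"rx":0,"ry":0,"rz":0},{"x":34,"y":-14,"z":0,"rx":0,"ry":0,"rz":0},{"x":0,"y":0,"z":0,"rx":0,"ry":0,"rz":0.12},{"x":0,"y":0,"z":0,"rx":0,"ry":0,"rz":0.12}], "grip": 1}}

```text
time_s: 31.95
ee_pos: [363.0, 89.4, 181.0]
ee_rot: [-179.9, 0.0, 75.2]
force: [0.7, -0.1, 0.4]
gripper_width: 90.9
gripper_force: 0.0
```

Call:
{"method": "move_arm", "body": {"plan": [{"x":0,"y":0,"z":0,"rx":0,"ry":0,"rz":0.136},{"x":0,"y":0,"z":0,"rx":0,"ry":0,"rz":0.14},{"x":0,"y":0,"z":0,"rx":0,"ry":0,"rz":0.14},{"x":0,"y":0,"z":0,"rx":0,"ry":0,"rz":0.14},{"x":0,"y":0,"z":0,"rx":0,"ry":0,"rz":0.14},{"x":0,"y":0,"z":0,"rx":0,"ry":0,"rz":0.14},{"x":0,"y":0,"z":0,"rx":0,"ry":0,"rz":0.14},{"x":0,"y":0,"z":0,"rx":0,"ry":0,"rz":0.14},{"x":0,"y":0,"z":0,"rx":0,"ry":0,"rz":0.14},{"x":0,"y":0,"z":0,"rx":0,"ry":0,"rz":0.11}]}}

```text
time_s: 32.95
ee_pos: [363.4, 88.3, 180.9]
ee_rot: [180.0, 0.1, -3.3]
force: [-0.1, 1.2, -0.6]
gripper_width: 91.3
gripper_force: 0.0
```

Call:
{"method": "move_arm", "body": {"plan": [{"x":0,"y":0,"z":0,"rx":0,"ry":0,"rz":0},{"x":0,"y":0,"z":0,"rx":0,"ry":0,"rz":0}]}}

```text
time_s: 33.15
ee_pos: [363.8, 88.2, 181.0]
ee_rot: [180.0, 0.0, -2.8]
force: [0.0, 0.4, 0.4]
gripper_width: 91.3
gripper_force: 0.0
```

```bash
python3 - <<'E'
from h import *
f=pile(['walnut_blank']); st();save('w10.png',f['img'])
E
```

```text
walnut_blank 0.76 6295 19.689069036117743 (array([435.3,  84.1]), 'LxW', array([159.,  46.], dtype=float32), 'long-axis deg', -3.0)
[364.1  88.2 181.1] [180.    0.   -2.9] q [ 11.9   1.6 115.9   0.   62.5 104.7] t 33.25 w 91.5 F [-0.1 -0.5 -0. ] 0.0
```

Call:
{"method": "move_arm", "body": {"plan": [{"x":24,"y":0.5,"z":10,"rx":0,"ry":0,"rz":0},{"x":24,"y":0,"z":20,"rx":0,"ry":0,"rz":0},{"x":23,"y":0,"z":30,"rx":0,"ry":0,"rz":0},{"x":0,"y":0,"z":35,"rx":0,"ry":0,"rz":0},{"x":0,"y":0,"z":30,"rx":0,"ry":0,"rz":0},{"x":0,"y":0,"z":20,"rx":0,"ry":0,"rz":0},{"x":0,"y":0,"z":15,"rx":0,"ry":0,"rz":0},{"x":0,"y":0,"z":10,"rx":0,"ry":0,"rz":0},{"x":0,"y":0,"z":6,"rx":0,"ry":0,"rz":0},{"x":0,"y":0,"z":0,"rx":0,"ry":0,"rz":0}]}}

```text
time_s: 34.25
ee_pos: [435.1, 83.8, 4.8]
ee_rot: [180.0, 0.0, -3.0]
force: [0.1, -0.2, 0.7]
gripper_width: 91.4
gripper_force: 0.0
```

Call:
{"method": "move_arm", "body": {"plan": [{"x":0,"y":0,"z":0,"rx":0,"ry":0,"rz":0},{"x":0,"y":0,"z":0,"rx":0,"ry":0,"rz":0},{"x":0,"y":0,"z":0,"rx":0,"ry":0,"rz":0},{"x":0,"y":0,"z":0,"rx":0,"ry":0,"rz":0},{"x":0,"y":0,"z":0,"rx":0,"ry":0,"rz":0},{"x":0,"y":0,"z":0,"rx":0,"ry":0,"rz":0},{"x":0,"y":0,"z":0,"rx":0,"ry":0,"rz":0},{"x":0,"y":0,"z":0,"rx":0,"ry":0,"rz":0},{"x":0,"y":0,"z":0,"rx":0,"ry":0,"rz":0},{"x":0,"y":0,"z":0,"rx":0,"ry":0,"rz":0}], "grip": 0, "squeeze": 35}}

```text
time_s: 35.25
ee_pos: [435.3, 83.8, 5.2]
ee_rot: [180.0, -0.0, -3.0]
force: [-1.2, -1.0, 1.9]
gripper_width: 44.8
gripper_force: 35.0
```

Call:
{"method": "move_arm", "body": {"plan": [{"x":0,"y":0,"z":-5,"rx":0,"ry":0,"rz":0},{"x":0,"y":0,"z":-10,"rx":0,"ry":0,"rz":0},{"x":0,"y":0,"z":-20,"rx":0,"ry":0,"rz":0},{"x":0,"y":0,"z":-20,"rx":0,"ry":0,"rz":0},{"x":0,"y":0,"z":-20,"rx":0,"ry":0,"rz":0},{"x":0,"y":0,"z":-20,"rx":0,"ry":0,"rz":-0.06},{"x":0,"y":0,"z":0,"rx":0,"ry":0,"rz":-0.12},{"x":0,"y":0,"z":0,"rx":0,"ry":0,"rz":-0.135},{"x":0,"y":0,"z":0,"rx":0,"ry":0,"rz":-0.135},{"x":0,"y":0,"z":0,"rx":0,"ry":0,"rz":-0.135}]}}

```text
time_s: 36.25
ee_pos: [435.2, 83.9, 100.8]
ee_rot: [180.0, -0.0, 30.8]
force: [-0.4, 0.9, -1.2]
gripper_width: 44.8
gripper_force: 35.0
```

Call:
{"method": "move_arm", "body": {"plan": [{"x":0,"y":0,"z":0,"rx":0,"ry":0,"rz":-0.14},{"x":0,"y":0,"z":0,"rx":0,"ry":0,"rz":-0.14},{"x":0,"y":0,"z":0,"rx":0,"ry":0,"rz":-0.14},{"x":0,"y":0,"z":0,"rx":0,"ry":0,"rz":-0.14},{"x":0,"y":0,"z":0,"rx":0,"ry":0,"rz":-0.14},{"x":0,"y":0,"z":0,"rx":0,"ry":0,"rz":-0.14},{"x":0,"y":0,"z":0,"rx":0,"ry":0,"rz":-0.123},{"x":15,"y":-2,"z":0,"rx":0,"ry":0,"rz":0},{"x":30,"y":-4,"z":0,"rx":0,"ry":0,"rz":0},{"x":35,"y":-5,"z":0,"rx":0,"ry":0,"rz":0}]}}

```text
time_s: 37.25
ee_pos: [430.3, 164.8, 100.8]
ee_rot: [180.0, -0.0, 85.6]
force: [1.0, -0.3, -1.2]
gripper_width: 44.8
gripper_force: 35.0
```

Call:
{"method": "move_arm", "body": {"plan": [{"x":35,"y":-5,"z":0,"rx":0,"ry":0,"rz":0},{"x":35,"y":-5,"z":0,"rx":0,"ry":0,"rz":0},{"x":35,"y":-5,"z":0,"rx":0,"ry":0,"rz":0},{"x":35,"y":-5,"z":0,"rx":0,"ry":0,"rz":0},{"x":30,"y":-4,"z":0,"rx":0,"ry":0,"rz":0},{"x":20,"y":-4,"z":0,"rx":0,"ry":0,"rz":0},{"x":0,"y":0,"z":0,"rx":0,"ry":0,"rz":0},{"x":0,"y":0,"z":0,"rx":0,"ry":0,"rz":0},{"x":0,"y":0,"z":0,"rx":0,"ry":0,"rz":0}]}}

```text
time_s: 38.15
ee_pos: [416.4, 354.9, 100.2]
ee_rot: [-180.0, 0.1, 85.7]
force: [-0.6, -0.3, -1.1]
gripper_width: 44.9
gripper_force: 35.0
```

```bash
python3 - <<'E'
from h import *
f=grab_frame('wrist'); st(); save('w11.png',f['img'])
q=world(f,masks_of('wrist','walnut_blank')[0]['pixels'])[0]; print(np.median(q,0),np.percentile(q,[1,99],axis=0))
E
```

```text
[416.5 354.8 100.2] [-180.     0.    85.6] q [ 39.2  21.5 102.7  -0.   55.8  43.6] t 38.2 w 45.0 F [-0.   0.8 -0.6] 34.99831259250641
[418.66935858 392.96017982 114.64052469] [[395.0568155  323.17157767 112.94460574]
 [442.05222921 434.76529821 116.08894863]]
```

View pics/w11.png

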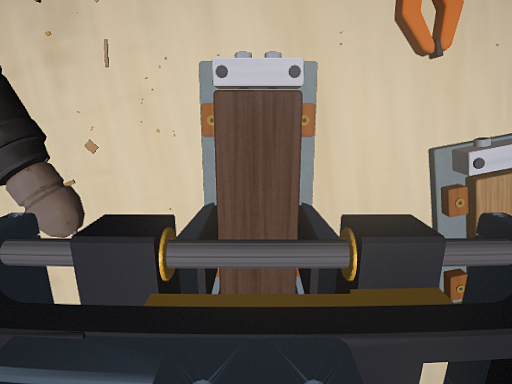

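Picture 11 shows the walnut centred between the blue jig's cleats at (207,120) and (309,120). The end block is at (258,72). Lowering.

Call:
{"method": "move_arm", "body": {"plan": [{"x":1,"y":0.5,"z":20,"rx":0,"ry":0,"rz":0},{"x":0,"y":0,"z":20,"rx":0,"ry":0,"rz":0},{"x":0,"y":0,"z":15,"rx":0,"ry":0,"rz":0},{"x":0,"y":0,"z":10,"rx":0,"ry":0,"rz":0},{"x":0,"y":0,"z":8,"rx":0,"ry":0,"rz":0},{"x":0,"y":0,"z":5,"rx":0,"ry":0,"rz":0},{"x":0,"y":0,"z":3,"rx":0,"ry":0,"rz":0},{"x":0,"y":0,"z":1.5,"rx":0,"ry":0,"rz":0},{"x":0,"y":0,"z":0,"rx":0,"ry":0,"rz":0},{"x":0,"y":0,"z":0,"rx":0,"ry":0,"rz":0}]}}

```text
time_s: 39.25
ee_pos: [417.4, 357.2, 18.0]
ee_rot: [180.0, -0.0, 85.7]
force: [-0.5, -0.5, 0.1]
gripper_width: 44.5
gripper_force: 35.0
```

Call:
{"method": "move_arm", "body": {"plan": [{"x":0,"y":0,"z":0.7,"rx":0,"ry":0,"rz":0},{"x":0,"y":0,"z":0,"rx":0,"ry":0,"rz":0},{"x":0,"y":0,"z":0,"rx":0,"ry":0,"rz":0}]}}

```text
time_s: 39.55
ee_pos: [417.4, 357.2, 17.2]
ee_rot: [180.0, -0.0, 85.7]
force: [0.4, 0.3, 1.9]
gripper_width: 44.8
gripper_force: 35.0
```

Call:
{"method": "move_arm", "body": {"plan": [{"x":0,"y":0,"z":0,"rx":0,"ry":0,"rz":0},{"x":0,"y":0,"z":0,"rx":0,"ry":0,"rz":0},{"x":0,"y":0,"z":0,"rx":0,"ry":0,"rz":0},{"x":0,"y":0,"z":0,"rx":0,"ry":0,"rz":0},{"x":0,"y":0,"z":-10,"rx":0,"ry":0,"rz":0},{"x":0,"y":0,"z":-20,"rx":0,"ry":0,"rz":0},{"x":0,"y":0,"z":-40,"rx":0,"ry":0,"rz":0},{"x":0,"y":0,"z":-45,"rx":0,"ry":0,"rz":0},{"x":-20,"y":0,"z":-45,"rx":0,"ry":0,"rz":0},{"x":-40,"y":0,"z":0,"rx":0,"ry":0,"rz":0}], "grip": 0.85}}

```text
time_s: 40.55
ee_pos: [416.6, 300.7, 184.0]
ee_rot: [179.3, -0.6, 85.9]
force: [0.9, -0.8, -0.6]
gripper_width: 77.4
gripper_force: 0.0
```

Call:
{"method": "move_arm", "body": {"plan": [{"x":-40,"y":0,"z":0,"rx":0,"ry":0,"rz":0},{"x":0,"y":0,"z":0,"rx":0,"ry":0,"rz":0},{"x":0,"y":0,"z":0,"rx":0,"ry":0,"rz":0}]}}

```text
time_s: 40.85
ee_pos: [409.9, 257.0, 177.8]
ee_rot: [179.9, -0.1, 85.6]
force: [-0.4, 0.6, -0.5]
gripper_width: 77.5
gripper_force: 0.0
```

```bash
python3 - <<'E'
from h import *
f=grab_frame('wrist'); cleats(f,['blue']);st()
pile(['walnut_blank'],f=f) if 0 else None
band['walnut_blank']=(24,40); pile(['walnut_blank'],f=f)
t=grab_frame('top'); save('top2.png',cv2.resize(t['img'][80:340,80:430],(800,594)))
for m in masks_of('top','red_tin')[:4]:
    w,u,v=world(t,m['pixels']); print(round(m['p'],2),np.round(m['box']),np.median(w,0).round())
E
```

```text
blue [[420.4, 400.9, 31.4, 1765.0], [384.9, 421.1, 25.7, 519.0], [456.9, 415.4, 25.6, 509.0], [401.5, 421.2, 31.4, 13.0], [423.6, 379.3, 31.4, 14.0], [403.0, 358.8, 31.4, 12.0], [434.3, 353.4, 31.5, 18.0], [415.1, 322.3, 31.3, 423.0], [403.1, 347.9, 31.5, 35.0], [407.3, 352.7, 31.5, 10.0], [420.2, 345.0, 31.3, 15.0], [409.0, 346.7, 31.0, 8.0], [436.6, 344.6, 31.4, 10.0], [427.5, 343.9, 31.2, 8.0], [393.9, 325.2, 31.2, 61.0], [436.4, 335.8, 31.2, 11.0], [401.8, 333.0, 31.4, 32.0], [433.3, 307.8, 31.3, 120.0], [401.0, 317.6, 31.3, 37.0], [392.3, 307.0, 31.4, 15.0], [399.4, 305.3, 31.3, 22.0], [375.8, 296.8, 25.5, 398.0], [447.7, 291.8, 25.4, 400.0], [407.5, 292.1, 31.4, 211.0], [423.9, 299.2, 31.2, 8.0], [390.7, 294.5, 31.0, 28.0]]
[410.1 257.7 177.6] [ 1.799e+02 -1.000e-01  8.570e+01] q [ 30.8  11.7 104.4   0.   63.7  35.1] t 40.9 w 77.6 F [ 0.4 -0.2 -0.2] 0.0
walnut_blank 0.91 7201 31.698326409905746 (array([417. , 356.3]), 'LxW', array([155.,  46.], dtype=float32), 'long-axis deg', 85.8)
0.73 [224. 179.  22.  20.] [678.  99.  55.]
0.72 [379. 164.  27.  41.] [ 608. -350.   77.]
0.65 [222. 141.  27.  25.] [804.  77.  54.]
```

View pics/top2.png

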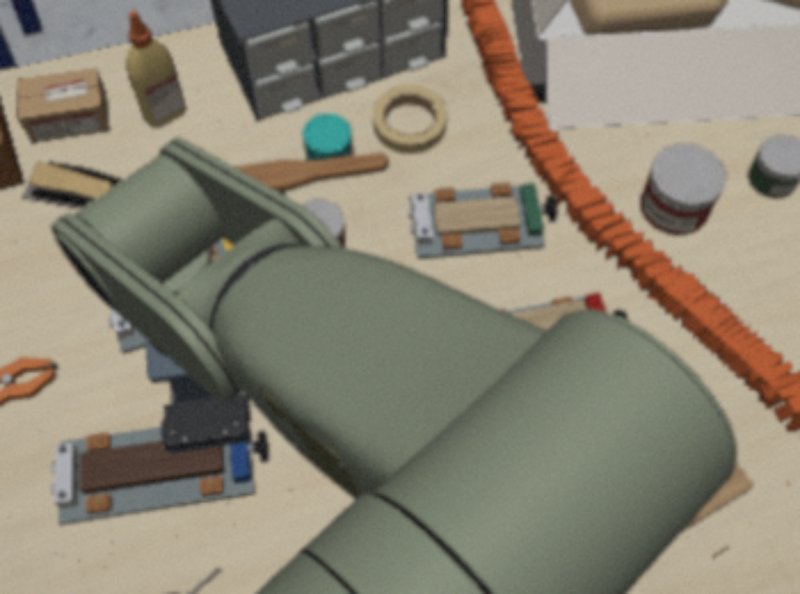

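The final picture shows the walnut nested at (150,467), flat at height 11.7. The birch is still in place at (478,215), and the red tin stands upright behind the arm at (325,220). All four blanks are verified, so I'm handing in.

```bash
python3 -c "
from workcell import *
print(job_done())"
```

```text
the job is handed in; nothing more can be done
None
```

All four blanks lie flat and released in their own jigs, each measured within about 1.5 mm of centred. The red tin was not touched; it was partly hidden by the arm in the last picture but stood where it was. The job is handed in at about 41 s, and `job_done()` returned no verdict.

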